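# Nest the saucepans with their handles fanned

## Robot

A 6-joint arm with a two-finger parallel gripper is mounted at the origin on the work surface. World frame = base frame: x ahead of the robot, y to its left, z up, the work surface at z = 0. Lengths are in m, angles in degrees, forces in N, time in s.
With the tool pointing down it reaches from about 0.4 to 0.825 m from the base axis. Payload 7 kg.
Tool frame: the origin (TCP) lies on the centre line of the jaws, within the pads' length; the fingertips stand 19 mm ahead of it and the grasp point (between the pads) is the TCP; z points along the fingers, y is the line along which they close (so a half turn about z gives the same grasp; the last joint's range is limited). The gripper opens to 88 mm and grips with 3 to 60 N. Pads are 19 mm wide; open, the fingers measure 130 mm over their backs; the gripper's body (78 mm by 193 mm) begins 47 mm behind the grasp point.
Start: joints at [83.428, 20.546, 0.682, 0, -70.136, -16.507], TCP at [0.265, 0.621, 0.246] pointing down, gripper open.
Joint ranges: [-176.03, 176.03], [-82.01, 121.73], [-58.28, 71.71], [-173.87, 95.51], [-174.79, -0.11], [-173.66, 173.66]. Speed limits (degrees/s): [136.94, 136.94, 172.46, 180, 180, 180].

## Interface

Orientations are given as [roll, pitch, yaw] about the fixed x, y, z axes, in that order (R = Rz(yaw) Ry(pitch) Rx(roll)).
In Python, from plant import get_state, capture, close_job gives the robot as it stands.
- The arm moves only by the tool apply_moves, never from a script. Its argument "targets" is a list of rows, each a list of 7 numbers: the opening, from 0 (shut) to 1 (fully open), then the shift along the tool's x, y, z normalised to -1 to 1, where 1 is 1000 mm, then the turn, a rotation vector about the tool's x, y, z normalised to -1 to 1, where 1 is 90 degrees. In form: [[claw, tx, ty, tz, ax, ay, az], ...]. A call has 1 to 20 rows; each row shifts and turns the commanded pose from where the row before left it, along the tool's axes as they then stand; what a row does not reach is not made up. A row lasts 1/12 s, in which the tool goes at most 41.7 mm and 7.16 degrees, less where a joint would pass 70% of its speed; a pose out of reach is approached as far as the arm can. A call with a number of a shift or a turn outside -1 to 1 is refused whole. A call with a gripper value outside its range is refused whole. The fingers move at their own pace and stop on an object; "newtons" is the grip in N (left out, the last holds). Time passes only in rows, so rows that do not move let the fingers close. It gives the time, the measured TCP pose, the force, the opening and the grip force at its end, in the units of the state.
- get_state(): the state, without advancing time (a new reading comes with each control period).
- capture(name): name is "side" or "top" or "wrist"; returns a dict with "frame" (480x640x3 uint8, red, green, blue), "range_z" (480x640 float32, m along the optical axis (not along the pixel's ray), 0 where there is no reading), "camera_matrix" (3x3 intrinsics, pixels), "T" (4x4, takes a point from camera to world coordinates). Camera axes: x right, y down, z forward; pixel columns grow to the right and rows downward; lengths in m; the calibration is good to about 2 mm. The wrist camera is an equidistant fisheye: a pixel r from the principal point sees the ray r / f radians off the axis. A picture is of the moment at which its call begins.
- close_job(): hands the job in; it is judged then, once.
The state is a dict: "time_s": time; "joints": joint angles; "qd": joint speeds; "joint_torque": joint torques, N m; "tcp_pos": TCP position; "eef_rot": TCP orientation; "contact_force": force on the tool from outside, world axes, zero at the start; "moment": the same for the moment, N m; "gripper_width": finger opening in m; "gripper_force": force on a finger pad.
Only numpy, scipy, OpenCV 4.12 (cv2) and the standard library are available. Lean on these libraries where they do the work, as an engineer would, in place of code of your own. Each camera call takes 0.05 s, during which the arm holds its last target. There are 200 camera calls.

## Task

The medium saucepan sits crooked in the large one because its handle rests on the large pan's rim: first swing it round until the handle drops into the cut-out in that rim and the pan sits flat. Next slide the tall insulated flask that stands next to the pans across the worktop until it stands beside its twin, touching it or within a finger's width, keeping it upright and never lifting it. Last, put the small saucepan into the medium one without dropping it, its handle down in the medium pan's cut-out, so that all three sit flat; leave the large pan, the twin flask and everything else where they are.

Things in the scene. Friction and masses are not known exactly. Their poses are not given: they have to be found in the camera images.
- large_pan: Large steel saucepan, loose, 0.95 kg (sizes in mm). Origin: centre of its underside; z up, x along its handle. Outer radius 80, height 73, wall 3, floor 4 thick. Straight level wooden handle 20 wide, 14 thick, to 199 from the axis, top 52 above the underside.
- large_cutout (a point): The only cut-out in the large pan's rim: 30 wide, 16 deep, 45 degrees counter-clockwise (from above) of its handle. The point: middle of the cut-out's bottom edge, 78.5 from the axis, 57 above the underside.
- medium_pan: Medium steel saucepan, about 0.55 kg, inside the large one with 9 mm play all round. Origin: centre of its underside; z up, x along its handle. Outer radius 68, height 85, wall 3, floor 4. At the start it leans about 5 degrees, its handle lying on the large pan's rim; flat in place its origin is 4 above the large pan's.
- medium_handle (a point): On the middle line of the medium pan's handle, half-way up it, 125 from the pan's axis, 62 above its underside. Handle 20 wide, 14 thick, to 187 from the axis. It starts 26 to 38 degrees clockwise (from above) short of the large cut-out; pushed counter-clockwise it falls about 14 into it.
- medium_cutout (a point): The only cut-out in the medium pan's rim, for the small pan's handle: 30 wide, 16 deep, 90 degrees clockwise (from above) of its own handle. The point: middle of the cut-out's bottom edge, 66.5 from the axis, 69 above the underside.
- small_center (a point): Centre of the small steel saucepan, on its axis, 42.5 above its underside; z up, x along its handle. About 0.36 kg, outer radius 56, height 85, wall 3; starts on the worktop. In place it stands flat on the medium pan's floor with 9 play all round, its handle's underside 2 above the cut-out's bottom and the large pan's rim.
- small_handle (a point): On the middle line of the small pan's level handle, half-way up it, 105 from the pan's axis, 74 above its underside. Handle 20 wide, 14 thick, from the wall to 165 from the axis.
- flask: Tall grey insulated flask, round, no handle: 92 mm in diameter up to 180 high, then a shoulder and a black stopper, 238 high in all; about 0.75 kg. Stands where the small pan's handle must go. Origin: centre of its underside. Too wide to grasp. Pushed below about 50 mm above the worktop it slides; pushed high it can topple.
- twin_flask: A second flask of the same shape, farther to the left (+y), 0.95 kg. Origin: centre of its underside. When they touch, the two axes are 92 mm apart.
- mug: White mug, bystander, 80 mm wide, 90 high. Origin: centre of its underside.
- jar: Glass jar, bystander, 72 mm in diameter, 110 high. Origin: centre of its underside.
- salt_mill: Wooden mill, bystander, 54 mm wide, 145 high. Origin: centre of its underside.
- spatula: Spatula lying on the worktop, bystander. Origin: its underside, x along it.
- bowl: Blue bowl, bystander, 130 mm wide, 55 high. Origin: centre of its underside.
Not all that is in view belongs to the job. Leave any blue, orange or purple look-alike of the flask alone.

How it is judged:
By the outcome, as a careful person would: the job done as asked, in the order asked, and still so for the second after the job is handed in, with the robot touching nothing.
It also fails if it takes over 62 s, if anything falls off the work surface, if the arm or the gripper's body presses on something with over 40 N, if the wrist force passes 120 N, or if a joint passes its speed limit or range.

## Working session

There is one attempt and no reset: what is moved stays moved. The work goes in short steps, Python scripts to look and compute and a tool call to move; the robot and the scene stay as the last step left them, time stands still between calls to the robot, and variables do not carry over. Pictures are saved under pics/ and viewed, at most 10 in all, crops included, and the job is handed in when it is done.

Besides the shell and the picture viewer there is one more tool, called after ">>>" in YAML: its name, and indented under it one key for each argument. apply_moves: Moves the arm, as the interface text tells. Scaled input: -1 to 1 covers 1000 mm each way for a shift and 90 degrees each way for a turn. Its arguments: {"type":"object","properties":{"targets":{"type":"array","items":{"type":"array","items":{"type":"number"}}},"newtons":{"type":"number"}},"required":["targets"]}

```bash
mkdir -p pics; ls; cat > h.py <<'E'
import numpy as np,cv2
from plant import get_state,capture,close_job
def cloud(c):
    d=c["range_z"];K=c["camera_matrix"];v,u=np.mgrid[:480,:640]
    p=np.stack([(u-K[0,2])/K[0,0]*d,(v-K[1,2])/K[1,1]*d,d],-1)
    return p@c["T"][:3,:3].T+c["T"][:3,3]
def save(n,im): cv2.imwrite(f"pics/{n}.png",np.ascontiguousarray(im[...,::-1]))
E
python3 - <<'E'
from h import *
s=get_state();print({k:np.round(v,3).tolist() for k,v in s.items()})
a=[]
for n in("top","side"):
    c=capture(n);save(n+"0",c["frame"]);np.savez(n+"0.npz",**c)
    print(n,np.round(c["T"],3).tolist(),c["camera_matrix"].round(1).tolist())
E
```

```text
pics
{'time_s': 0.0, 'joints': [83.429, 20.591, 0.632, -0.02, -70.135, -16.509], 'qd': [0.008, -0.104, -0.015, 0.021, 0.065, 0.018], 'joint_torque': [0.001, -58.272, 29.306, 6.997, 0.007, -0.0], 'tcp_pos': [0.264, 0.621, 0.245], 'eef_rot': [179.905, -0.008, -23.087], 'contact_force': [0.057, -0.275, 0.023], 'moment': [-0.031, 0.046, 0.031], 'gripper_force': 0.0, 'gripper_width': 0.088}
top [[0.003, -0.992, 0.127, 0.336], [-1.0, -0.006, -0.023, -0.027], [0.024, -0.127, -0.992, 1.257], [0.0, 0.0, 0.0, 1.0]] [[501.4, 0.0, 314.8], [0.0, 501.4, 240.1], [0.0, 0.0, 1.0]]
side [[0.997, -0.046, 0.054, 0.411], [-0.069, -0.786, 0.615, -0.767], [0.015, -0.617, -0.787, 1.018], [0.0, 0.0, 0.0, 1.0]] [[477.2, 0.0, 322.8], [0.0, 477.2, 243.0], [0.0, 0.0, 1.0]]
```

View pics/top0.png

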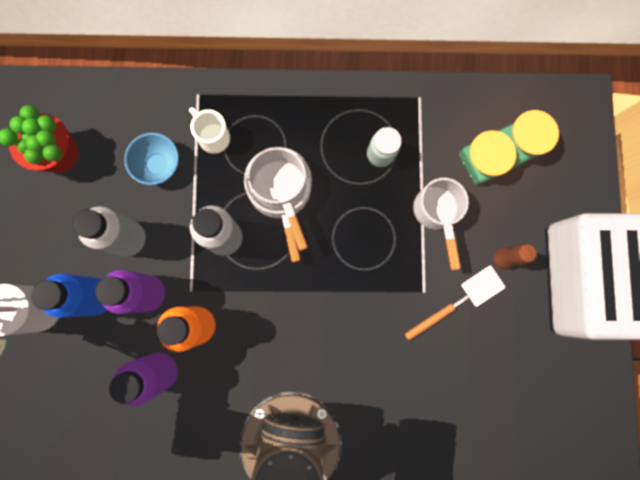

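View pics/side0.png

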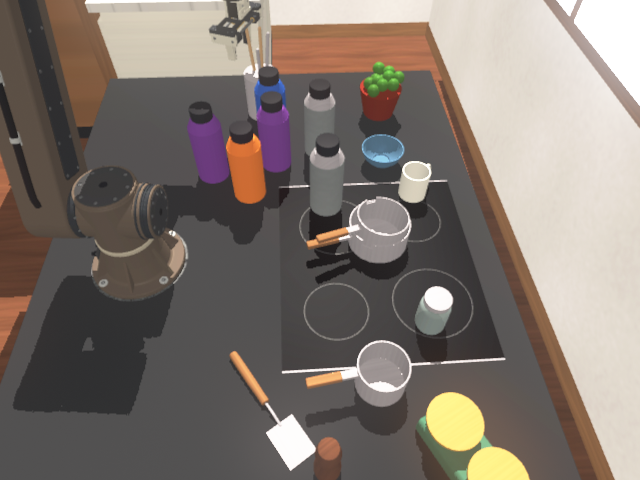

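The top view shows the nested pans at (278,182), with two handles ending near (293,258) and (303,248). The small pan is at (441,203), with its handle ending at (455,268). Flask candidates are grey (213,228), grey (100,228), blue (60,297), purple (125,292) and (140,382), and orange (180,330). The grey one at (213,228) next to the pans is the flask, and the grey one farther to +y at (100,228) is the twin. I'll confirm with an enlarged crop and measure.

```bash
cat > m.py <<'E'
from h import *
def circ(p):  # lsq circle
    A=np.c_[2*p[:,:2],np.ones(len(p))];s=np.linalg.lstsq(A,(p[:,:2]**2).sum(1),rcond=None)[0]
    return s[0],s[1],np.sqrt(s[2]+s[0]**2+s[1]**2)
def orange(c): 
    h=cv2.cvtColor(c["frame"],cv2.COLOR_RGB2HSV);return (h[...,0]>5)&(h[...,0]<20)&(h[...,1]>130)&(h[...,2]>90)
E
python3 - <<'E'
from m import *
for n in("top","side"):
    c=dict(np.load(n+"0.npz"));P=cloud(c);m=orange(c)&(c["range_z"]>0)
    N,L,st,ce=cv2.connectedComponentsWithStats(m.astype(np.uint8))
    for i in range(1,N):
        if st[i,4]<60: continue
        q=P[L==i];
        if q[:,0].mean()<.3: continue
        print(n,"orange",st[i].tolist(),"z pct",np.percentile(q[:,2],[5,25,50,75,95]).round(3),end=" ")
        t=q[(q[:,2]>np.percentile(q[:,2],30))];d=np.linalg.svd(t[:,:2]-t[:,:2].mean(0))[2][0] if len(t)<5000 else 0
        e=(t[:,:2]-t[:,:2].mean(0))@d;print("mid",q.mean(0).round(3),"ang",np.degrees(np.arctan2(d[1],d[0])).round(1),"ext",(t[:,:2].mean(0)+d*np.array([[e.min()],[e.max()]])).round(3).tolist())
    # flasks: points z>0.225 , rims
    hi=(P[...,2]>.225)&(P[...,2]<.25)&(P[...,0]>.2)&(c["range_z"]>0)
    N,L,st,ce=cv2.connectedComponentsWithStats(hi.astype(np.uint8))
    for i in range(1,N):
        if st[i,4]>60:
            q=P[L==i];print(n,"top",ce[i].round(),circ(cv2.findContours((L==i).astype(np.uint8),0,1)[0][0][:,0].astype(float)) and q.mean(0).round(3),np.round(np.ptp(q,0),3))
    # rims
    for nm,(x,y),lo in(("pans",(.5,.07),.08),("small",(.45,-.28),.077),):
        r=(np.hypot(P[...,0]-x,P[...,1]-y)<.13)&(P[...,2]>lo)&(P[...,2]<.11)&(c["range_z"]>0)&~orange(c)
        q=P[r];print(n,nm,len(q),q.mean(0).round(3),q.min(0).round(3),q.max(0).round(3),np.round(circ(q),3))
    for nm,(u,v) in(("mug",(211,133)),("jar",(384,147)),("bowl",(152,160)),("mill",(527,253))):
        if n=="top":print(nm,P[v-3:v+4,u-3:u+4].reshape(-1,3).mean(0).round(3))
c=dict(np.load("top0.npz"))["frame"];s=dict(np.load("side0.npz"))["frame"]
a=cv2.resize(c[140:270,70:330],(780,390),interpolation=2);b=cv2.resize(s[70:270,280:430],None,fx=1.95,fy=1.95,interpolation=2)[:, :]
save("crop1",cv2.resize(np.hstack([a,b]),(800,290)))
save("crop2",np.hstack([cv2.resize(c[140:270,235:315],(369,600),interpolation=2),cv2.resize(s[180:270,300:420],(430,600),interpolation=2)]))
E
```

```text
top orange [0, 34, 640, 178, 16237] z pct [-0.754 -0.746 -0.731 -0.679 -0.358] Traceback (most recent call last):
  File "<stdin>", line 11, in <module>
ValueError: matmul: Input operand 1 does not have enough dimensions (has 0, gufunc core with signature (n?,k),(k,m?)->(n?,m?) requires 1)
```

```bash

python3 - <<'E'
from m import *
for n in("top","side"):
    c=dict(np.load(n+"0.npz"));P=cloud(c);m=orange(c)&(c["range_z"]>0)&(P[...,2]>.005)&(P[...,2]<.13)&(P[...,0]>.25)
    N,L,st,ce=cv2.connectedComponentsWithStats(m.astype(np.uint8))
    for i in range(1,N):
        if st[i,4]<60 or st[i,4]>4000: continue
        q=P[L==i]
        print(n,"orange",st[i].tolist(),"z pct",np.percentile(q[:,2],[5,25,50,75,95]).round(3),end=" ")
        t=q[(q[:,2]>np.percentile(q[:,2],30))];d=np.linalg.svd(t[:,:2]-t[:,:2].mean(0),full_matrices=False)[2][0]
        e=(t[:,:2]-t[:,:2].mean(0))@d;print("mid",q.mean(0).round(3),"ang",np.degrees(np.arctan2(d[1],d[0])).round(1),"ext",(t[:,:2].mean(0)+d*np.array([[e.min()],[e.max()]])).round(3).tolist())
    hi=(P[...,2]>.225)&(P[...,2]<.25)&(P[...,0]>.2)&(P[...,0]<.75)&(c["range_z"]>0)
    N,L,st,ce=cv2.connectedComponentsWithStats(hi.astype(np.uint8))
    for i in range(1,N):
        if st[i,4]>60:
            q=P[L==i];print(n,"top",ce[i].round(),q.mean(0).round(3),np.round(np.ptp(q,0),3))
    for nm,(x,y),lo in(("pans",(.5,.07),.08),("small",(.45,-.28),.077),):
        r=(np.hypot(P[...,0]-x,P[...,1]-y)<.13)&(P[...,2]>lo)&(P[...,2]<.11)&(c["range_z"]>0)&~orange(c)
        q=P[r];print(n,nm,len(q),q.mean(0).round(3),q.min(0).round(3),q.max(0).round(3),np.round(circ(q),3))
    for nm,(u,v) in(("mug",(211,133)),("jar",(384,147)),("bowl",(152,160)),("mill",(527,253))):
        if n=="top":print(nm,P[v-3:v+4,u-3:u+4].reshape(-1,3).mean(0).round(3))
c=dict(np.load("top0.npz"))["frame"];s=dict(np.load("side0.npz"))["frame"]
a=cv2.resize(c[140:270,70:330],(780,390),interpolation=2);b=cv2.resize(s[70:270,280:430],None,fx=1.95,fy=1.95,interpolation=2)[:, :]
save("crop1",cv2.resize(np.hstack([a,b]),(800,290)))
save("crop2",np.hstack([cv2.resize(c[140:270,235:315],(369,600),interpolation=2),cv2.resize(s[180:270,300:420],(430,600),interpolation=2)]))
E
```

```text
top orange [284, 216, 24, 46, 556] z pct [0.049 0.053 0.086 0.094 0.098] mid [ 0.489 -0.006  0.072] ang -169.6 ext [[0.542, -0.0], [0.443, -0.018]]
top orange [446, 239, 14, 31, 276] z pct [0.074 0.079 0.081 0.083 0.085] mid [ 0.455 -0.381  0.081] ang -171.3 ext [[0.49, -0.376], [0.42, -0.386]]
top orange [494, 245, 28, 23, 407] z pct [0.016 0.039 0.059 0.106 0.125] mid [ 0.451 -0.515  0.068] ang -178.4 ext [[0.475, -0.515], [0.43, -0.516]]
top orange [405, 304, 50, 36, 450] z pct [0.011 0.015 0.018 0.02  0.023] mid [ 0.294 -0.337  0.018] ang 122.5 ext [[0.332, -0.397], [0.257, -0.28]]
top orange [185, 307, 31, 37, 350] z pct [0.013 0.042 0.073 0.103 0.126] mid [0.294 0.199 0.071] ang -162.1 ext [[0.337, 0.213], [0.256, 0.186]]
top top [ 88. 224.] [0.497 0.412 0.239] [0.06 0.06 0.02]
top top [206. 223.] [0.501 0.172 0.239] [0.058 0.058 0.02 ]
top top [111. 291.] [0.362 0.358 0.239] [0.058 0.06  0.02 ]
top top [ 47. 295.] [0.353 0.483 0.238] [0.06 0.06 0.02]
top top [172. 331.] [0.284 0.233 0.239] [0.057 0.059 0.021]
top pans 402 [0.552 0.051 0.092] [ 0.457 -0.014  0.08 ] [0.624 0.188
[... 765 characters left out ...]
0.453 -0.386  0.08 ] ang -170.9 ext [[0.488, -0.38], [0.418, -0.391]]
side top [247.  41.] [0.285 0.65  0.237] [0.024 0.042 0.024]
side top [232.  56.] [0.243 0.564 0.239] [0.025 0.022 0.023]
side top [267.  73.] [0.349 0.476 0.234] [0.056 0.068 0.017]
side top [319.  86.] [0.493 0.404 0.234] [0.058 0.066 0.016]
side top [271.  99.] [0.358 0.35  0.234] [0.058 0.064 0.015]
side top [240. 129.] [0.28  0.225 0.235] [0.058 0.06  0.015]
side top [327. 142.] [0.498 0.164 0.235] [0.056 0.062 0.016]
side pans 529 [0.53  0.069 0.092] [ 0.454 -0.04   0.08 ] [0.609 0.163 0.11 ] [0.508 0.056 0.082]
side small 298 [ 0.5   -0.37   0.081] [ 0.415 -0.4    0.077] [ 0.576 -0.312  0.088] [ 0.463 -0.299  0.094]
```

View pics/crop1.png

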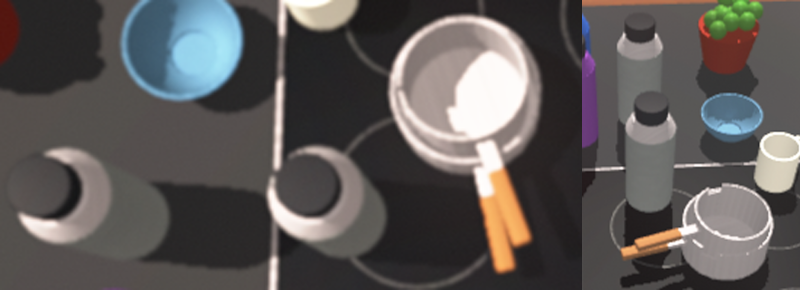

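View pics/crop2.png

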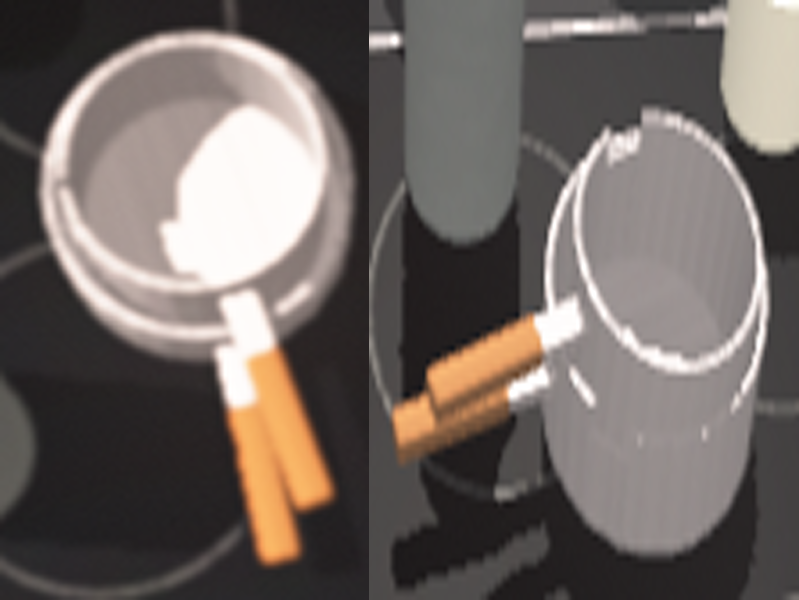

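The crops confirm it. The grey flask at (213,228) stands next to the pans, and its grey twin is farther to +y. The medium handle is the upper right one in crop2, at (290,420). The large handle is to its left and below, and the large cut-out shows at (295,300). Next I'll measure the pans.

```bash
cat >> m.py <<'E'
from scipy.optimize import least_squares
def fit(q,R,c0,sc=.002):
    r=least_squares(lambda c:np.hypot(q[:,0]-c[0],q[:,1]-c[1])-R,c0,loss="soft_l1",f_scale=sc)
    e=np.hypot(q[:,0]-r.x[0],q[:,1]-r.x[1])-R
    return r.x.round(4),len(q),np.median(abs(e)).round(4)
def pans(caps):
    for n,c in caps.items():
        P=cloud(c);ok=c["range_z"]>0;o=orange(c);z=P[...,2]
        def near(x,y,a,b): d=np.hypot(P[...,0]-x,P[...,1]-y);return ok&(d>a)&(d<b)
        def ang(m,ctr,s):
            q=P[m]
            if len(q)<30: return
            t=q[:,:2].mean(0);d=np.linalg.svd(q[:,:2]-t,full_matrices=False)[2][0]
            if d@(t-ctr)<0:d=-d
            v=t-ctr;print(n,s,len(q),"mean",q.mean(0).round(3),"line ang",np.degrees(np.arctan2(d[1],d[0]))%360,"centroid ang",np.degrees(np.arctan2(v[1],v[0]))%360)
        c0=np.array([.588,.06])
        for _ in range(3):
            m=near(*c0,.072,.086)&(z>.02)&(z<.08)&~o
            f=fit(P[m&(z<.0705)],.08,c0);c0=f[0]
        print(n,"large outer",f)
        b=near(*c0,.09,.21)&o
        ang(b&(z>.043)&(z<.056),c0,"large h");ang(b&(z>.062),c0,"med h")
        s0=np.array([.56,-.36])
        for _ in range(4):
            f=fit(P[near(*s0,.045,.066)&(z>.012)&~o],.0545,s0);s0=f[0]
        print(n,"small",f);ang(near(*s0,.06,.18)&o&(z>.07),s0,"small h")
E
python3 - <<'E'
from m import *
pans({n:dict(np.load(n+"0.npz")) for n in("top","side")})
for n in("top","side"):
    c=dict(np.load(n+"0.npz"));P=cloud(c)
    for nm,xy in(("flask",(.5,.168)),("twin",(.495,.408))):
        d=np.hypot(P[...,0]-xy[0],P[...,1]-xy[1]);q=P[(d<.065)&(P[...,2]>.02)&(P[...,2]<.175)];print(n,nm,fit(q,.046,xy))
    for nm,xy,R in(("mug",(.75,.21),.04),("bowl",(.70,.36),.065)):
        q=P[(np.hypot(P[...,0]-xy[0],P[...,1]-xy[1])<.1)&(P[...,2]>(.075 if nm=="mug" else .045))&(P[...,2]<.1)];print(n,nm,fit(q,R,xy))
E
```

```text
top large outer (array([0.5884, 0.0626]), 157, np.float64(0.0038))
top large h 227 mean [0.476 0.    0.052] line ang 194.41079686767904 centroid ang 208.93858946820825
top med h 242 mean [ 0.495 -0.015  0.094] line ang 198.5223181140868 centroid ang 219.49937233988533
top small (array([ 0.5814, -0.3617]), 1089, np.float64(0.0007))
top small h 290 mean [ 0.466 -0.387  0.081] line ang 155.4533404211094 centroid ang 192.18181194226335
side large outer (array([0.5894, 0.0604]), 282, np.float64(0.0032))
side large h 88 mean [ 0.464 -0.009  0.05 ] line ang 187.0128245718033 centroid ang 208.95874058029588
side med h 202 mean [ 0.492 -0.021  0.091] line ang 201.28044346227185 centroid ang 219.79588077906578
side small (array([ 0.5782, -0.3683]), 1710, np.float64(0.0006))
side small h 267 mean [ 0.469 -0.396  0.081] line ang 151.74086596342997 centroid ang 194.10168793804283
top flask (array([0.5027, 0.1739]), 434, np.float64(0.0002))
top twin (array([0.4988, 0.4152]), 917, np.float64(0.0004))
top mug (array([0.7592, 0.2053]), 340, np.float64(0.0025))
top bowl (array([0.6857, 0.344 ]), 510, np.float64(0.0033))
side flask (array([0.4984, 0.17  ]), 1337, np.float64(0.0009))
side twin (array([0.4944, 0.4113]), 892, np.float64(0.0011))
side mug (array([0.7552, 0.2003]), 264, np.float64(0.0024))
side bowl (array([0.6835, 0.341 ]), 261, np.float64(0.0034))
```

>>> apply_moves:
  targets:
    - [0,0,0,-0.04,0,0,0]
    - [0,0,0,-0.04,0,0,0]
    - [0,0,0,-0.04,0,0,0]
    - [0,0,0,0,0,0,0]

```text
time_s: 0.43
tcp_pos: [0.2661, 0.6228, 0.375]
eef_rot: [-179.3, -0.0, -23.1]
contact_force: [0.3, -0.4, 2.3]
gripper_width: 0.0664
gripper_force: 0.0
```

```bash
sed -i 's/np.array(\[.588,.06\])/np.array([.607,.032])/; s/(z<.0705)\],.08/(z<.076)],.08/' m.py
python3 - <<'E'
from m import *
pans({n:dict(np.load(n+"0.npz")) for n in("top","side")})
E
```

```text
top large outer (array([0.6168, 0.0338]), 406, np.float64(0.0023))
top large h 237 mean [0.478 0.001 0.052] line ang 194.89085428902624 centroid ang 193.28105656022606
top med h 261 mean [ 0.497 -0.014  0.094] line ang 198.78322768967237 centroid ang 201.680997368429
top small (array([ 0.5814, -0.3617]), 1089, np.float64(0.0007))
top small h 290 mean [ 0.466 -0.387  0.081] line ang 155.4533404211094 centroid ang 192.18181194226335
side large outer (array([0.6158, 0.0309]), 836, np.float64(0.0026))
side large h 88 mean [ 0.464 -0.009  0.05 ] line ang 187.0128245718033 centroid ang 194.7565967327371
side med h 213 mean [ 0.494 -0.02   0.09 ] line ang 202.26921141983777 centroid ang 202.5612870581036
side small (array([ 0.5782, -0.3683]), 1710, np.float64(0.0006))
side small h 267 mean [ 0.469 -0.396  0.081] line ang 151.74086596342997 centroid ang 194.10168793804283
```

```bash
cat > pl.py <<'E'
import sys,numpy as np
from scipy.spatial.transform import Rotation as R,Slerp
from plant import get_state
def rot(s): return R.from_euler("xyz",s,degrees=True)
def plan(p,e,n,claw,frm=None):
    """n rows from current measured pose (or frm=(p,e)) to (p,e)"""
    s=get_state();p0,e0=frm or (s["tcp_pos"],s["eef_rot"])
    p0=np.array(p0);p=np.array(p);r0=rot(e0) if not isinstance(e0,R) else e0;r1=e if isinstance(e,R) else rot(e)
    rs=Slerp([0,1],R.concatenate([r0,r1]))(np.linspace(0,1,n+1));st=(p-p0)/n
    for i in range(n):
        d=rs[i].inv().apply(st);w=np.degrees((rs[i].inv()*rs[i+1]).as_rotvec())/90
        print([claw]+np.append(d,w).round(4).tolist(),end=",\n" if i%2 else ", ")
    print("mm/row",1000*np.linalg.norm(st),"deg/row",np.degrees((r0.inv()*r1).magnitude())/n)
def tilt(heading,t,flip=False):
    """tool z points to azimuth heading, t deg off straight down; tool y horizontal"""
    h=np.radians(heading);a=np.radians(t)
    z=np.array([np.sin(a)*np.cos(h),np.sin(a)*np.sin(h),-np.cos(a)]);y=np.array([np.sin(h),-np.cos(h),0])
    if flip:y=-y
    return R.from_matrix(np.c_[np.cross(y,z),y,z])
E
python3 -c "
from pl import *
plan([.488,.010,.30],[180,0,-80],17,0)"
```

```text
[0, 0.0261, 0.0281, 0.0041, -0.0004, 0.0002, 0.0372], [0, 0.0277, 0.0265, 0.0041, -0.0004, 0.0002, 0.0372],
[0, 0.0292, 0.0249, 0.0041, -0.0004, 0.0002, 0.0372], [0, 0.0306, 0.0231, 0.0041, -0.0004, 0.0002, 0.0372],
[0, 0.0319, 0.0213, 0.0042, -0.0004, 0.0002, 0.0372], [0, 0.0331, 0.0194, 0.0042, -0.0004, 0.0002, 0.0372],
[0, 0.0342, 0.0174, 0.0042, -0.0004, 0.0002, 0.0372], [0, 0.0351, 0.0154, 0.0042, -0.0004, 0.0002, 0.0372],
[0, 0.036, 0.0133, 0.0043, -0.0004, 0.0002, 0.0372], [0, 0.0367, 0.0112, 0.0043, -0.0004, 0.0002, 0.0372],
[0, 0.0373, 0.009, 0.0043, -0.0004, 0.0002, 0.0372], [0, 0.0377, 0.0068, 0.0043, -0.0004, 0.0002, 0.0372],
[0, 0.0381, 0.0046, 0.0043, -0.0004, 0.0002, 0.0372], [0, 0.0383, 0.0023, 0.0044, -0.0004, 0.0002, 0.0372],
[0, 0.0383, 0.0001, 0.0044, -0.0004, 0.0002, 0.0372], [0, 0.0383, -0.0021, 0.0044, -0.0004, 0.0002, 0.0372],
[0, 0.0381, -0.0044, 0.0044, -0.0004, 0.0002, 0.0372], mm/row 38.59264276841259 deg/row 3.3495652087107075
```

>>> apply_moves:
  targets:
    - [0,0.026,0.028,0.004,0,0,0.037]
    - [0,0.028,0.0265,0.004,0,0,0.037]
    - [0,0.029,0.025,0.004,0,0,0.037]
    - [0,0.0305,0.023,0.004,0,0,0.037]
    - [0,0.032,0.0215,0.004,0,0,0.037]
    - [0,0.033,0.0195,0.004,0,0,0.037]
    - [0,0.034,0.0175,0.004,0,0,0.037]
    - [0,0.035,0.0155,0.004,0,0,0.037]
    - [0,0.036,0.0135,0.004,0,0,0.037]
    - [0,0.037,0.011,0.004,0,0,0.037]
    - [0,0.037,0.009,0.004,0,0,0.037]
    - [0,0.038,0.007,0.004,0,0,0.037]
    - [0,0.038,0.0045,0.004,0,0,0.037]
    - [0,0.038,0.0025,0.004,0,0,0.037]
    - [0,0.038,0,0.004,0,0,0.037]
    - [0,0.038,-0.002,0.004,0,0,0.037]
    - [0,0.038,-0.0045,0.004,0,0,0.037]
    - [0,0,0,0,0,0,0]
    - [0,0,0,0,0,0,0]

```text
time_s: 2.02
tcp_pos: [0.4865, 0.0067, 0.2967]
eef_rot: [179.9, -0.0, -79.9]
contact_force: [-0.4, -0.1, 0.8]
gripper_width: 0.0004
gripper_force: 0.0
```

```bash
python3 -c "
from pl import *
from h import *
s=get_state();print(s['tcp_pos'],s['eef_rot'],s['joints'],s['contact_force'])
c=capture('wrist');save('w1',c['frame']);np.savez('w1.npz',**c)
plan([.488,.010,.084],[180,0,-80],6,0)"
```

```text
[0.48649489 0.00674482 0.2967251 ] [ 1.79902526e+02 -1.49595332e-02 -7.99454564e+01] [ 2.40038605e+01  6.95789127e-01 -1.74731942e+01 -9.44483628e-03
 -7.19292221e+01 -1.39463922e+01] [-0.43613392 -0.09443383  0.83833189]
[0, -0.0003, -0.0004, 0.0355, 0.0001, -0.0, 0.0003], [0, -0.0003, -0.0003, 0.0355, 0.0001, -0.0, 0.0003],
[0, -0.0003, -0.0003, 0.0355, 0.0001, -0.0, 0.0003], [0, -0.0003, -0.0003, 0.0355, 0.0001, -0.0, 0.0003],
[0, -0.0003, -0.0003, 0.0355, 0.0001, -0.0, 0.0003], [0, -0.0003, -0.0003, 0.0355, 0.0001, -0.0, 0.0003],
mm/row 35.510128217285036 deg/row 0.032759516451457825
```

View pics/w1.png

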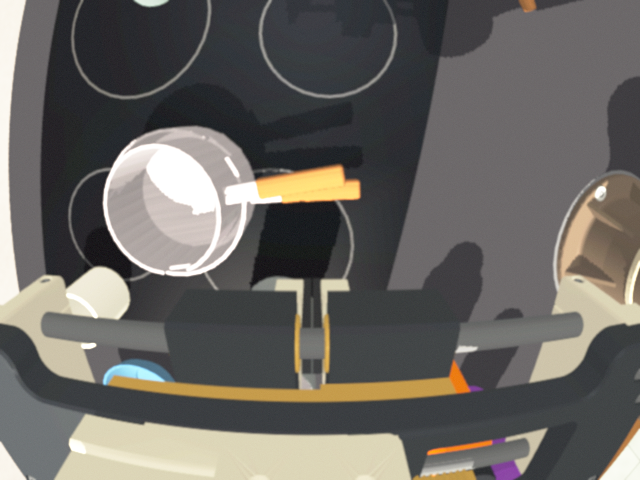

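The wrist view shows the pan at (180,200), the medium handle at (300,180) with the large handle just below it at (310,192), and the closed fingers on its +y side. I'll go down and push.

>>> apply_moves:
  targets:
    - [0,-0.003,0,0.036,0,0,0]
    - [0,0,0,0.036,0,0,0]
    - [0,0,0,0.036,0,0,0]
    - [0,0,0,0.036,0,0,0]
    - [0,0,0,0.036,0,0,0]
    - [0,0,0,0.033,0,0,0]
    - [0,0,0,0,0,0,0]
    - [0,0.004,0,0,0,0,0]
    - [0,0.004,0,0,0,0,0]
    - [0,0.004,0,0,0,0,-0.02]
    - [0,0.004,0,0,0,0,-0.02]
    - [0,0.004,0,0,0,0,-0.02]
    - [0,0.004,0,0,0,0,-0.02]
    - [0,0.004,0,0,0,0,-0.02]
    - [0,0.004,0,0,0,0,-0.02]

```text
time_s: 3.32
tcp_pos: [0.4954, -0.0188, 0.0875]
eef_rot: [-179.7, -0.0, -68.8]
contact_force: [-0.5, 1.8, -1.1]
gripper_width: 0.0005
gripper_force: 1.1
```

```bash
python3 -c "
from m import *
pans({'side':capture('side')})"
```

```text
side large outer (array([0.6124, 0.0315]), 627, np.float64(0.003))
side large h 93 mean [ 0.457 -0.008  0.05 ] line ang 192.23891827877682 centroid ang 194.4321627904343
side med h 34 mean [ 0.518 -0.026  0.102] line ang 183.44895011650888 centroid ang 211.3146830841394
side small (array([ 0.5781, -0.3683]), 1714, np.float64(0.0006))
side small h 286 mean [ 0.468 -0.395  0.081] line ang 152.0171293028255 centroid ang 193.65267183487975
```

>>> apply_moves:
  targets:
    - [0,0.004,0,0,0,0,-0.02]
    - [0,0.004,0,0,0,0,-0.02]
    - [0,0.004,0,0,0,0,-0.02]
    - [0,0.004,0,0,0,0,-0.02]
    - [0,0.004,0,0,0,0,-0.02]
    - [0,0.004,0,0,0,0,-0.02]
    - [0,0.004,0,0,0,0,-0.02]
    - [0,0.004,0,0,0,0,-0.02]
    - [0,0.004,0,0,0,0,-0.02]
    - [0,0.004,0,0,0,0,-0.02]
    - [0,0.004,0,0,0,0,-0.02]

```text
time_s: 4.28
tcp_pos: [0.5164, -0.0568, 0.087]
eef_rot: [-179.8, -0.1, -49.0]
contact_force: [-2.3, 2.7, 2.0]
gripper_width: 0.0002
gripper_force: 1.7
```

```bash
python3 -c "
from m import *
print(get_state()['contact_force'])
pans({'side':capture('side')})"
```

```text
[-2.34878121  2.66410557  1.97517913]
side large outer (array([0.6126, 0.032 ]), 587, np.float64(0.003))
side small (array([ 0.5781, -0.3683]), 1708, np.float64(0.0006))
side small h 176 mean [ 0.464 -0.403  0.081] line ang 151.89188560468537 centroid ang 196.88311291081345
```

>>> apply_moves:
  targets:
    - [0,0.003,0,0,0,0,-0.015]
    - [0,0.003,0,0,0,0,-0.015]
    - [0,0.003,0,0,0,0,-0.015]
    - [0,0.003,0,0,0,0,-0.015]
    - [0,0.002,0,0,0,0,-0.01]
    - [0,0,0,0,0,0,0]

```text
time_s: 4.83
tcp_pos: [0.5261, -0.0671, 0.0861]
eef_rot: [-179.9, -0.1, -42.8]
contact_force: [-1.4, 2.2, 1.8]
gripper_width: 0.0005
gripper_force: 0.9
```

```bash
python3 -c "
from m import *
print(get_state()['contact_force'])
a=capture('side');t=capture('top')
print(circ(np.eye(3)) and 0)
for c in(a,t):
    P=cloud(c);m=orange(c)&(c['range_z']>0)&(np.hypot(P[...,0]-.614,P[...,1]-.032)<.2)&(P[...,2]>.04)&(P[...,2]<.13);q=P[m];v=q[:,:2]-[.614,.032];A=np.degrees(np.arctan2(v[:,1],v[:,0]))%360
    for lo in(180,215):
        k=(A>lo)&(A<lo+35);print(k.sum(),np.median(A[k]) if k.any() else 0,np.percentile(q[k][:,2],[10,50,90]) if k.any() else 0)
save('push1',np.hstack([cv2.resize(t['frame'][130:280,220:340],(400,500)),cv2.resize(a['frame'][170:290,290:430],(400,500))]))
"
```

```text
[-1.42329189  2.21288044  1.80123633]
0
14 192.12455593658729 [0.04880453 0.05087711 0.05224122]
3 236.63545436225726 [0.09215959 0.09393206 0.09576165]
280 192.94691953195482 [0.04976622 0.05294932 0.05572492]
0 0 0
```

View pics/push1.png

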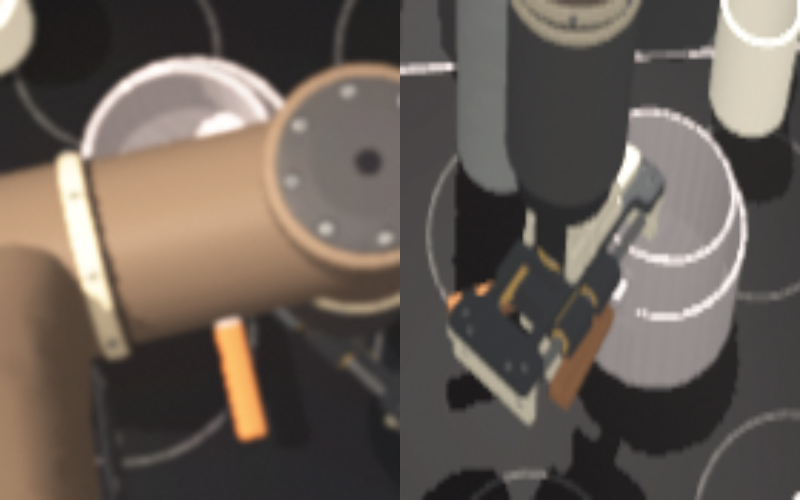

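The side view shows the finger at (580,310) against the medium handle, which ends at (570,400). The large handle in the top view at (240,380) hasn't moved. It needs a few more degrees.

>>> apply_moves:
  targets:
    - [0,0.002,0,0,0,0,-0.01]
    - [0,0.002,0,0,0,0,-0.01]
    - [0,0.002,0,0,0,0,-0.01]
    - [0,0,0,0,0,0,0]

```text
time_s: 5.27
tcp_pos: [0.53, -0.0715, 0.0846]
eef_rot: [180.0, -0.0, -40.0]
contact_force: [-0.3, 0.4, 0.6]
gripper_width: 0.0007
gripper_force: 0.3
```

```bash
cat > q.py <<'E'
from m import *
def hz(n):
    c=capture(n);P=cloud(c);m=orange(c)&(c['range_z']>0)&(np.hypot(P[...,0]-.614,P[...,1]-.032)<.2)&(P[...,2]>.04)&(P[...,2]<.13);q=P[m];v=q[:,:2]-[.614,.032];A=np.degrees(np.arctan2(v[:,1],v[:,0]))%360
    for lo in(180,215):
        k=(A>lo)&(A<lo+35);print(n,k.sum(),np.median(A[k]) if k.any() else 0,np.percentile(q[k][:,2],[10,50,90]) if k.any() else 0)
    return c
E
python3 -c "
from q import *
print(get_state()['contact_force']);hz('side')"
```

```text
[-0.31759404  0.43791723  0.63514367]
side 78 193.7388666623068 [0.04872521 0.05060058 0.05326721]
side 2 239.79664312437706 [0.09292744 0.09420246 0.09547748]
```

>>> apply_moves:
  targets:
    - [0,-0.006,0,0,0,0,0]
    - [0,-0.006,0,0,0,0,0]
    - [0,0,0,-0.035,0,0,0]
    - [0,0,0,-0.04,0,0,0]
    - [0.6,0,0,-0.04,0,0,0]
    - [0.6,0,0.03,-0.04,0,0,0]
    - [0.6,0,0.04,-0.01,0,0,0]
    - [0.6,0,0.04,0,0,0,0]
    - [0.6,0,0.04,0,0,0,0]
    - [0.6,0,0.03,0,0,0,0]
    - [0.6,0,0,0,0,0,0]

```text
time_s: 6.23
tcp_pos: [0.404, -0.1995, 0.243]
eef_rot: [-180.0, 0.0, -40.2]
contact_force: [-0.7, 0.5, -0.0]
gripper_width: 0.0412
gripper_force: 0.0
```

```bash
python3 -c "
from q import *
s=get_state();print(s['tcp_pos'],s['eef_rot'])
c=hz('side');np.savez('side1.npz',**c);P=cloud(c);d=np.hypot(P[...,0]-.613,P[...,1]-.032);z=P[...,2]
q=P[(d>.05)&(d<.075)&(z>.082)&(z<.11)];A=np.degrees(np.arctan2(q[:,1]-.032,q[:,0]-.613))%360
print([(i,np.round(np.percentile(q[(A>=i)&(A<i+30)][:,2],90),4) if ((A>=i)&(A<i+30)).any() else None) for i in range(0,360,30)],fit(q,.0665,(.613,.032)))
c=hz('top')
"
```

```text
[ 0.40398551 -0.1994695   0.24302502] [-1.79999169e+02  3.10322148e-03 -4.02454931e+01]
side 104 195.40988740533365 [0.04813076 0.05061899 0.0524671 ]
side 185 241.5188881847797 [0.08721508 0.09061978 0.0942161 ]
[(0, None), (30, None), (60, np.float64(0.0916)), (90, np.float64(0.0931)), (120, np.float64(0.0948)), (150, np.float64(0.0979)), (180, np.float64(0.1007)), (210, np.float64(0.0945)), (240, np.float64(0.0984)), (270, np.float64(0.0979)), (300, np.float64(0.0951)), (330, np.float64(0.0938))] (array([0.6277, 0.0401]), 273, np.float64(0.0011))
top 0 0 0
top 133 242.50455513652162 [0.08766143 0.09137003 0.09400748]
```

```bash
python3 -c "
from m import *
c=dict(np.load('side1.npz'));save('s1',cv2.resize(c['frame'][175:285,290:430],(760,600),interpolation=2))
P=cloud(c);print('large rim');z=P[...,2];o=orange(c)
d=np.hypot(P[...,0]-.614,P[...,1]-.032);m=(d>.07)&(d<.088)&(z>.015)&(z<.06)&~o&(P[...,1]<.03)
print(fit(P[m],.08,(.614,.032)))
"
```

```text
large rim
(array([0.6214, 0.0333]), 419, np.float64(0.0025))
```

View pics/s1.png

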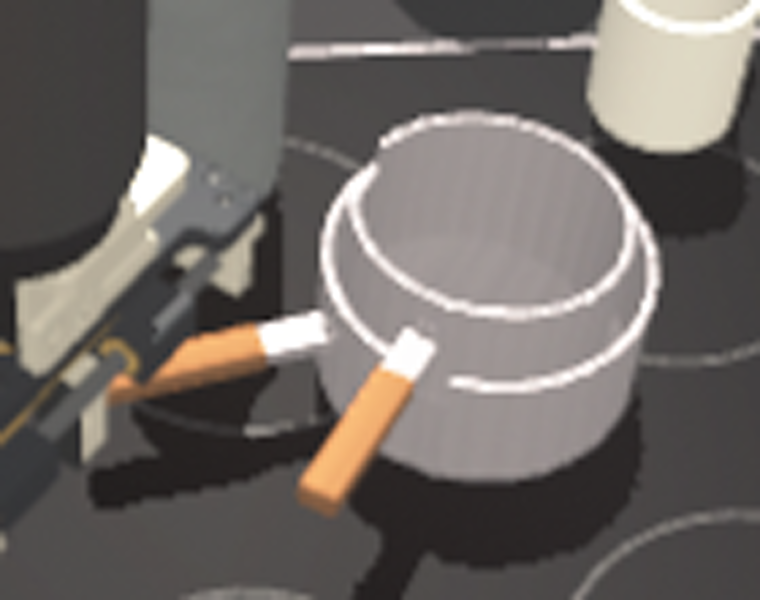

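The side crop shows the handle at (410,350) still on the rim, with the cut-out's far edge visible at (450,382). It needs roughly 4° more, so I'll push again.

>>> apply_moves:
  targets:
    - [0,0,-0.03,0,0,0,0]
    - [0,0,-0.04,0,0,0,0]
    - [0,0,-0.04,0,0,0,0]
    - [0,0,-0.04,0.01,0,0,0]
    - [0,0,-0.03,0.03,0,0,0]
    - [0,0,0,0.04,0,0,0]
    - [0,0,0,0.04,0,0,0]
    - [0,0,0,0.04,0,0,0]
    - [0,0,0,0.005,0,0,0]
    - [0,0.006,0,0,0,0,0]
    - [0,0.006,0,0,0,0,0]
    - [0,0.002,0,0,0,0,-0.01]
    - [0,0.002,0,0,0,0,-0.01]
    - [0,0.002,0,0,0,0,-0.01]
    - [0,0.002,0,0,0,0,-0.01]
    - [0,0.0,0,0,0,0,0]

```text
time_s: 7.67
tcp_pos: [0.5394, -0.0731, 0.0794]
eef_rot: [-179.9, -0.1, -36.4]
contact_force: [0.2, 0.1, -0.4]
gripper_width: 0.0006
gripper_force: 0.0
```

```bash
python3 -c "
from q import *
s=get_state();print(s['tcp_pos'],s['contact_force'])
c=hz('side');save('s2',c['frame'][170:290,290:430]);hz('top')"
```

```text
[ 0.53935722 -0.07307572  0.07937981] [ 0.17700548  0.13357029 -0.35702148]
side 148 194.46775008580306 [0.04773486 0.05045918 0.05284474]
side 34 244.27902963436225 [0.06990526 0.0715392  0.07414059]
top 280 192.94897349977583 [0.049931   0.05277413 0.05619029]
top 16 242.9771937156188 [0.06988763 0.07304512 0.07543475]
```

The handle dropped: its top is at z≈0.072 and the large pan hasn't moved. I'll retreat and set up the flask push.

>>> apply_moves:
  targets:
    - [0,-0.006,0,0,0,0,0]
    - [0,-0.006,0,0,0,0,0]
    - [0,0,0,-0.035,0,0,0]
    - [0.68,0,0,-0.04,0,0,0]
    - [0.68,0,0,-0.04,0,0,0]
    - [0.68,0,0,-0.04,0,0,0]
    - [0.68,0,0,-0.04,0,0,0]
    - [0.68,0,0,-0.03,0,0,0]
    - [0.68,0,0,0,0,0,0]

```text
time_s: 8.52
tcp_pos: [0.5313, -0.0656, 0.3108]
eef_rot: [-179.6, -0.5, -36.4]
contact_force: [1.5, 0.7, 0.7]
gripper_width: 0.0351
gripper_force: 0.0
```

```bash
python3 -c "
from pl import *
s=get_state();print(s['tcp_pos'],s['eef_rot'],s['joints'])
plan([.43,.101,.30],tilt(45,42,True),17,.68)
a=tilt(45,42,True)
plan([.43,.101,.052],a,7,.68,frm=([.43,.101,.30],a))"
```

```text
[ 0.53126789 -0.06555211  0.31078395] [-179.61106862   -0.49642224  -36.43821444] [ 14.05953229   4.78033412 -11.3706787    0.14164692 -73.23315777
  39.46380505]
[0.68, -0.0106, -0.0043, 0.0006, 0.023, -0.0202, 0.0614], [0.68, -0.011, -0.0033, 0.0011, 0.023, -0.0202, 0.0614],
[0.68, -0.0112, -0.0022, 0.0015, 0.023, -0.0202, 0.0614], [0.68, -0.0113, -0.001, 0.0019, 0.023, -0.0202, 0.0614],
[0.68, -0.0113, 0.0002, 0.0023, 0.023, -0.0202, 0.0614], [0.68, -0.0111, 0.0013, 0.0026, 0.023, -0.0202, 0.0614],
[0.68, -0.0108, 0.0025, 0.0029, 0.023, -0.0202, 0.0614], [0.68, -0.0104, 0.0036, 0.0031, 0.023, -0.0202, 0.0614],
[0.68, -0.0099, 0.0047, 0.0033, 0.023, -0.0202, 0.0614], [0.68, -0.0093, 0.0058, 0.0034, 0.023, -0.0202, 0.0614],
[0.68, -0.0086, 0.0068, 0.0035, 0.023, -0.0202, 0.0614], [0.68, -0.0078, 0.0077, 0.0035, 0.023, -0.0202, 0.0614],
[0.68, -0.0069, 0.0085, 0.0034, 0.023, -0.0202, 0.0614], [0.68, -0.0059, 0.0093, 0.0033, 0.023, -0.0202, 0.0614],
[0.68, -0.0049, 0.0099, 0.0031, 0.023, -0.0202, 0.0614], [0.68, -0.0038, 0.0104, 0.0029, 0.023, -0.0202, 0.0614],
[0.68, -0.0027, 0.0108, 0.0026, 0.023, -0.0202, 0.0614], mm/row 11.48356536167283 deg/row 6.175193012803212
[0.68, 0.0237, -0.0, 0.0263, 0.0, 0.0, 0.0], [0.68, 0.0237, -0.0, 0.0263, 0.0, 0.0, 0.0],
[0.68, 0.0237, -0.0, 0.0263, 0.0, 0.0, 0.0], [0.68, 0.0237, -0.0, 0.0263, 0.0, 0.0, 0.0],
[0.68, 0.0237, -0.0, 0.0263, 0.0, 0.0, 0.0], [0.68, 0.0237, -0.0, 0.0263, 0.0, 0.0, 0.0],
[0.68, 0.0237, -0.0, 0.0263, 0.0, 0.0, 0.0], mm/row 35.42857142857143 deg/row 0.0
```

>>> apply_moves:
  targets:
    - [0.68,-0.0106,-0.0043,0.0006,0.023,-0.0202,0.0614]
    - [0.68,-0.011,-0.0033,0.0011,0.023,-0.0202,0.0614]
    - [0.68,-0.0112,-0.0022,0.0015,0.023,-0.0202,0.0614]
    - [0.68,-0.0113,-0.001,0.0019,0.023,-0.0202,0.0614]
    - [0.68,-0.0113,0.0002,0.0023,0.023,-0.0202,0.0614]
    - [0.68,-0.0111,0.0013,0.0026,0.023,-0.0202,0.0614]
    - [0.68,-0.0108,0.0025,0.0029,0.023,-0.0202,0.0614]
    - [0.68,-0.0104,0.0036,0.0031,0.023,-0.0202,0.0614]
    - [0.68,-0.0099,0.0047,0.0033,0.023,-0.0202,0.0614]
    - [0.68,-0.0093,0.0058,0.0034,0.023,-0.0202,0.0614]
    - [0.68,-0.0086,0.0068,0.0035,0.023,-0.0202,0.0614]
    - [0.68,-0.0078,0.0077,0.0035,0.023,-0.0202,0.0614]
    - [0.68,-0.0069,0.0085,0.0034,0.023,-0.0202,0.0614]
    - [0.68,-0.0059,0.0093,0.0033,0.023,-0.0202,0.0614]
    - [0.68,-0.0049,0.0099,0.0031,0.023,-0.0202,0.0614]
    - [0.68,-0.0038,0.0104,0.0029,0.023,-0.0202,0.0614]
    - [0.68,-0.0027,0.0108,0.0026,0.023,-0.0202,0.0614]
    - [0.68,0,0,0,0,0,0]
    - [0.68,0,0,0,0,0,0]

```text
time_s: 10.1
tcp_pos: [0.4276, 0.0983, 0.2929]
eef_rot: [-179.5, 40.7, -132.8]
contact_force: [0.6, 0.3, -0.6]
gripper_width: 0.0592
gripper_force: 0.0
```

```bash
python3 -c "
from pl import *
from m import *
s=get_state();print(s['tcp_pos'],s['eef_rot'],s['joints'],tilt(45,42,True).as_euler('xyz',degrees=True))
for n in('top','side'):
    P=cloud(capture(n))
    for nm,xy in(('flask',(.5,.17)),('twin',(.496,.413))):
        d=np.hypot(P[...,0]-xy[0],P[...,1]-xy[1]);q=P[(d<.065)&(P[...,2]>.02)&(P[...,2]<.175)];print(n,nm,fit(q,.046,xy))
plan([.43,.101,.052],tilt(45,42,True),7,.68)"
```

```text
[0.42755497 0.0982636  0.29293184] [-179.52280717   40.73287331 -132.84724887] [ 24.8708395  -21.00406683 -36.46845775 -22.86344657 -38.09273371
 -54.42716954] [-180.   42. -135.]
top flask (array([0.5027, 0.1738]), 428, np.float64(0.0002))
top twin (array([0.4988, 0.4153]), 918, np.float64(0.0004))
side flask (array([0.4984, 0.1699]), 1306, np.float64(0.001))
side twin (array([0.4946, 0.4114]), 601, np.float64(0.0011))
[0.68, 0.0222, 0.0005, 0.0264, 0.0013, -0.002, 0.0024], [0.68, 0.0223, 0.0005, 0.0263, 0.0013, -0.002, 0.0024],
[0.68, 0.0224, 0.0004, 0.0263, 0.0013, -0.002, 0.0024], [0.68, 0.0225, 0.0004, 0.0262, 0.0013, -0.002, 0.0024],
[0.68, 0.0225, 0.0004, 0.0261, 0.0013, -0.002, 0.0024], [0.68, 0.0226, 0.0004, 0.0261, 0.0013, -0.002, 0.0024],
[0.68, 0.0227, 0.0003, 0.026, 0.0013, -0.002, 0.0024], mm/row 34.50863810523494 deg/row 0.3052684098741873
```

>>> apply_moves:
  targets:
    - [0.68,0.0222,0.0005,0.0264,0.0013,-0.002,0.0024]
    - [0.68,0.0223,0.0005,0.0263,0.0013,-0.002,0.0024]
    - [0.68,0.0224,0.0004,0.0263,0.0013,-0.002,0.0024]
    - [0.68,0.0225,0.0004,0.0262,0.0013,-0.002,0.0024]
    - [0.68,0.0225,0.0004,0.0261,0.0013,-0.002,0.0024]
    - [0.68,0.0226,0.0004,0.0261,0.0013,-0.002,0.0024]
    - [0.68,0.0227,0.0003,0.026,0.0013,-0.002,0.0024]
    - [0.68,0,0,0,0,0,0]
    - [0.68,0,0,0,0,0,0]

```text
time_s: 10.95
tcp_pos: [0.4281, 0.098, 0.0784]
eef_rot: [179.4, 41.4, -135.5]
contact_force: [0.0, -0.3, 0.2]
gripper_width: 0.0597
gripper_force: 0.0
```

```bash
python3 -c "
from pl import *
s=get_state();print(s['tcp_pos'],s['eef_rot'],s['joints'],s['contact_force'])
f=np.array([.5006,.172]);g=np.array([.545,.329]);o=.055
def pose(k):
    h=np.radians(45+30*k);c=f+(g-f)*k;return [*(c-o*np.array([np.cos(h),np.sin(h)])),.052],tilt(45+30*k,42,True)
p,r=pose(0);plan(p,r,6,.68)
prev=(p,r)
for k in np.linspace(0,1,5)[1:]:
    p,r=pose(k);plan(p,r,8,.68,frm=prev);prev=(p,r)
"
```

```text
[0.42812295 0.09803742 0.07842155] [ 179.35081064   41.40191001 -135.51841042] [  1.26495605   5.02447767 -39.51201516 -66.33515698 -30.22633019
   8.47456432] [ 0.02926246 -0.31416394  0.20906994]
[0.68, -0.0032, 0.0002, 0.0087, 0.0006, -0.0011, -0.0007], [0.68, -0.0031, 0.0002, 0.0087, 0.0006, -0.0011, -0.0007],
[0.68, -0.0031, 0.0002, 0.0087, 0.0006, -0.0011, -0.0007], [0.68, -0.0031, 0.0002, 0.0087, 0.0006, -0.0011, -0.0007],
[0.68, -0.0031, 0.0002, 0.0087, 0.0006, -0.0011, -0.0007], [0.68, -0.0031, 0.0002, 0.0087, 0.0006, -0.0011, -0.0007],
mm/row 9.21374916140743 deg/row 0.12911317220512578
[0.68, -0.0034, 0.0016, 0.003, -0.007, 0.0, -0.0077], [0.68, -0.0034, 0.0015, 0.003, -0.007, 0.0, -0.0077],
[0.68, -0.0034, 0.0014, 0.0031, -0.007, -0.0, -0.0077], [0.68, -0.0034, 0.0014, 0.0031, -0.007, 0.0, -0.0077],
[0.68, -0.0034, 0.0013, 0.0031, -0.007, -0.0, -0.0077], [0.68, -0.0034, 0.0012, 0.0031, -0.007, 0.0, -0.0077],
[0.68, -0.0035, 0.0011, 0.0031, -0.007, -0.0, -0.0077], [0.68, -0.0035, 0.0011, 0.0031, -0.007, 0.0, -0.0077],
mm/row 4.781542057686329 deg/row 0.9375000000000009
[0.
[... 792 characters left out ...]
.0034, -0.007, -0.0, -0.0077],
[0.68, -0.0037, -0.0001, 0.0034, -0.007, 0.0, -0.0077], [0.68, -0.0037, -0.0002, 0.0034, -0.007, -0.0, -0.0077],
mm/row 5.0140262903686414 deg/row 0.9375000000000017
[0.68, -0.0038, -0.0003, 0.0034, -0.007, -0.0, -0.0077], [0.68, -0.0038, -0.0004, 0.0034, -0.007, 0.0, -0.0077],
[0.68, -0.0038, -0.0005, 0.0034, -0.007, -0.0, -0.0077], [0.68, -0.0038, -0.0006, 0.0034, -0.007, 0.0, -0.0077],
[0.68, -0.0038, -0.0006, 0.0034, -0.007, -0.0, -0.0077], [0.68, -0.0038, -0.0007, 0.0034, -0.007, 0.0, -0.0077],
[0.68, -0.0038, -0.0008, 0.0034, -0.007, -0.0, -0.0077], [0.68, -0.0038, -0.0009, 0.0034, -0.007, 0.0, -0.0077],
mm/row 5.131451171681471 deg/row 0.9374999999999988
```

>>> apply_moves:
  targets:
    - [0.68,0.0054,0.0002,0.006,0,0,0]
    - [0.68,0.0054,0.0002,0.006,0,0,0]
    - [0.68,0.0054,0.0002,0.006,0.001,-0.001,0]
    - [0.68,0,0,0,0,0,0]

```text
time_s: 11.28
tcp_pos: [0.4274, 0.1004, 0.0568]
eef_rot: [179.8, 41.8, -135.0]
contact_force: [0.3, -0.6, -0.8]
gripper_width: 0.0595
gripper_force: 0.0
```

```bash
cat > f.py <<'E'
from pl import *
s=get_state();print(s['tcp_pos'],s['eef_rot'],s['joints'],s['contact_force'])
f=np.array([.5006,.172]);g=np.array([.545,.329]);o=.055
def pose(k,back=0):
    h=np.radians(45+30*k);c=f+(g-f)*k;return [*(c-(o+back)*np.array([np.cos(h),np.sin(h)])),.052],tilt(45+30*k,42,True)
E
python3 -c "
from f import *
plan(*pose(0),8,.68)"
```

```text
[0.4273658  0.10043514 0.05683125] [ 179.8071461    41.76059374 -134.9841815 ] [ -2.46807855   8.84063185 -39.7656402  -72.29525496 -31.17857395
  18.73821915] [ 0.34076059 -0.62417839 -0.80896593]
[0.68, -0.004, -0.0002, 0.0044, 0.0003, -0.0003, 0.0], [0.68, -0.004, -0.0002, 0.0044, 0.0003, -0.0003, 0.0],
[0.68, -0.004, -0.0002, 0.0044, 0.0003, -0.0003, 0.0], [0.68, -0.004, -0.0002, 0.0044, 0.0003, -0.0003, 0.0],
[0.68, -0.004, -0.0002, 0.0044, 0.0003, -0.0003, 0.0], [0.68, -0.004, -0.0002, 0.0044, 0.0003, -0.0003, 0.0],
[0.68, -0.004, -0.0002, 0.0044, 0.0003, -0.0003, 0.0], [0.68, -0.004, -0.0001, 0.0044, 0.0003, -0.0003, 0.0],
mm/row 5.956082454958781 deg/row 0.03929679793614749
```

>>> apply_moves:
  targets:
    - [0.68,-0.004,-0.0002,0.0044,0,0,0]
    - [0.68,-0.004,-0.0002,0.0044,0,0,0]
    - [0.68,-0.004,-0.0002,0.0044,0,0,0]
    - [0.68,-0.004,-0.0002,0.0044,0,0,0]
    - [0.68,-0.004,-0.0002,0.0044,0,0,0]
    - [0.68,-0.004,-0.0002,0.0044,0,0,0]
    - [0.68,-0.004,-0.0002,0.0044,0,0,0]
    - [0.68,-0.004,-0.0001,0.0044,0,0,0]
    - [0.68,-0.0034,0.0016,0.003,-0.007,0,-0.0077]
    - [0.68,-0.0034,0.0015,0.003,-0.007,0,-0.0077]
    - [0.68,-0.0034,0.0014,0.0031,-0.007,0,-0.0077]
    - [0.68,-0.0034,0.0014,0.0031,-0.007,0,-0.0077]

```text
time_s: 12.28
tcp_pos: [0.4697, 0.1495, 0.0505]
eef_rot: [179.9, 41.6, -131.2]
contact_force: [-1.9, -7.8, 2.3]
gripper_width: 0.0595
gripper_force: 3.6
```

```bash
cat >> f.py <<'E'
def see(xy):
    from m import cloud,capture,fit
    for n in('top','side'):
        P=cloud(capture(n))
        for nm,c in(('flask',xy),('twin',(.496,.413))):
            for _ in range(2):
                d=np.hypot(P[...,0]-c[0],P[...,1]-c[1]);q=P[(d<.065)&(P[...,2]>(.1 if nm=='flask' else .02))&(P[...,2]<.175)]
                if len(q)<40: break
                a=fit(q,.046,c);c=a[0]
            else: print(n,nm,a)
E
python3 -c "
from f import *
see((.506,.19))
plan(*pose(.5),12,.68)"
```

```text
[0.46973611 0.14945077 0.05048054] [ 179.85976522   41.6210003  -131.17976758] [  5.07558933  12.86831011 -35.00138866 -72.32942892 -28.93745322
  15.62309603] [-1.90298855 -7.80626614  2.34716328]
top flask (array([0.5077, 0.1898]), 172, np.float64(0.0002))
top twin (array([0.4989, 0.4152]), 915, np.float64(0.0004))
side flask (array([0.5039, 0.1873]), 696, np.float64(0.0009))
side twin (array([0.4941, 0.4109]), 322, np.float64(0.0012))
[0.68, -0.0036, 0.0013, 0.003, -0.0067, -0.0003, -0.0077], [0.68, -0.0036, 0.0012, 0.0031, -0.0067, -0.0003, -0.0077],
[0.68, -0.0036, 0.0012, 0.0031, -0.0067, -0.0003, -0.0077], [0.68, -0.0036, 0.0011, 0.0031, -0.0067, -0.0003, -0.0077],
[0.68, -0.0036, 0.001, 0.0031, -0.0067, -0.0003, -0.0077], [0.68, -0.0036, 0.0009, 0.0031, -0.0067, -0.0003, -0.0077],
[0.68, -0.0037, 0.0008, 0.0031, -0.0067, -0.0003, -0.0077], [0.68, -0.0037, 0.0008, 0.0031, -0.0067, -0.0003, -0.0077],
[0.68, -0.0037, 0.0007, 0.0031, -0.0067, -0.0003, -0.0077], [0.68, -0.0037, 0.0006, 0.0032, -0.0067, -0.0003, -0.0077],
[0.68, -0.0037, 0.0005, 0.0032, -0.0067, -0.0003, -0.0077], [0.68, -0.0037, 0.0005, 0.0032, -0.0067, -0.0003, -0.0077],
mm/row 4.879340996302365 deg/row 0.9230653797815664
```

>>> apply_moves:
  targets:
    - [0.68,-0.0036,0.0013,0.003,-0.007,0,-0.0077]
    - [0.68,-0.0036,0.0012,0.003,-0.007,0,-0.0077]
    - [0.68,-0.0036,0.0012,0.003,-0.007,0,-0.0077]
    - [0.68,-0.0036,0.0011,0.003,-0.007,0,-0.0077]
    - [0.68,-0.0036,0.001,0.003,-0.007,0,-0.0077]
    - [0.68,-0.0036,0.0009,0.003,-0.007,0,-0.0077]
    - [0.68,-0.0037,0.0008,0.003,-0.007,0,-0.0077]
    - [0.68,-0.0037,0.0008,0.003,-0.007,0,-0.0077]
    - [0.68,-0.0037,0.0007,0.003,-0.007,0,-0.0077]
    - [0.68,-0.0037,0.0006,0.0032,-0.007,0,-0.0077]
    - [0.68,-0.0037,0.0005,0.0032,-0.007,0,-0.0077]
    - [0.68,-0.0037,0.0005,0.0032,-0.007,0,-0.0077]

```text
time_s: 13.38
tcp_pos: [0.4944, 0.2035, 0.0528]
eef_rot: [179.6, 41.8, -120.0]
contact_force: [-0.7, -3.7, -1.9]
gripper_width: 0.0598
gripper_force: 2.3
```

```bash
python3 -c "
from f import *
see((.523,.245))
plan(*pose(.95),14,.68)"
```

```text
[0.49439741 0.20348679 0.05276842] [ 179.57346355   41.76362824 -120.03485605] [ 10.67948179  16.56373871 -29.04350346 -67.09206399 -33.5961978
  14.18200143] [-0.70771917 -3.73412561 -1.92212931]
top flask (array([0.5238, 0.2525]), 220, np.float64(0.0004))
top twin (array([0.4989, 0.4152]), 917, np.float64(0.0004))
side flask (array([0.5204, 0.2499]), 665, np.float64(0.001))
[0.68, -0.0038, 0.0003, 0.0035, -0.0068, -0.0001, -0.008], [0.68, -0.0038, 0.0002, 0.0035, -0.0068, -0.0001, -0.008],
[0.68, -0.0038, 0.0001, 0.0035, -0.0068, -0.0001, -0.008], [0.68, -0.0038, 0.0, 0.0035, -0.0068, -0.0001, -0.008],
[0.68, -0.0038, -0.0001, 0.0035, -0.0068, -0.0001, -0.008], [0.68, -0.0038, -0.0001, 0.0035, -0.0068, -0.0001, -0.008],
[0.68, -0.0038, -0.0002, 0.0035, -0.0068, -0.0001, -0.008], [0.68, -0.0038, -0.0003, 0.0035, -0.0068, -0.0001, -0.008],
[0.68, -0.0038, -0.0004, 0.0035, -0.0068, -0.0001, -0.008], [0.68, -0.0038, -0.0005, 0.0035, -0.0068, -0.0001, -0.008],
[0.68, -0.0038, -0.0006, 0.0035, -0.0068, -0.0001, -0.008], [0.68, -0.0038, -0.0007, 0.0035, -0.0068, -0.0001, -0.008],
[0.68, -0.0038, -0.0007, 0.0035, -0.0068, -0.0001, -0.008], [0.68, -0.0037, -0.0008, 0.0035, -0.0068, -0.0001, -0.008],
mm/row 5.157910340847764 deg/row 0.9473246609443816
```

>>> apply_moves:
  targets:
    - [0.68,-0.0038,0.0003,0.0035,-0.007,0,-0.008]
    - [0.68,-0.0038,0.0002,0.0035,-0.007,0,-0.008]
    - [0.68,-0.0038,0.0001,0.0035,-0.007,0,-0.008]
    - [0.68,-0.0038,0,0.0035,-0.007,0,-0.008]
    - [0.68,-0.0038,-0.0001,0.0035,-0.007,0,-0.008]
    - [0.68,-0.0038,-0.0001,0.0035,-0.007,0,-0.008]
    - [0.68,-0.0038,-0.0002,0.0035,-0.007,0,-0.008]
    - [0.68,-0.0038,-0.0003,0.0035,-0.007,0,-0.008]
    - [0.68,-0.0038,-0.0004,0.0035,-0.007,0,-0.008]
    - [0.68,-0.0038,-0.0005,0.0035,-0.007,0,-0.008]
    - [0.68,-0.0038,-0.0006,0.0035,-0.007,0,-0.008]
    - [0.68,-0.0038,-0.0007,0.0035,-0.007,0,-0.008]
    - [0.68,-0.0038,-0.0007,0.0035,-0.007,0,-0.008]
    - [0.68,0,0,0,0,0,0]

```text
time_s: 14.65
tcp_pos: [0.5252, 0.2642, 0.052]
eef_rot: [179.8, 41.9, -107.4]
contact_force: [-0.4, -2.4, -0.3]
gripper_width: 0.0593
gripper_force: 1.7
```

```bash
python3 -c "
from f import *
see((.542,.315))
r=rot(s['eef_rot'])
for az in (75,90,100): print(az,r.inv().apply([np.cos(np.radians(az)),np.sin(np.radians(az)),0]).round(3))"
```

```text
[0.52519611 0.26418093 0.05198161] [ 179.77665317   41.85807894 -107.44775019] [ 15.89214616  21.5824192  -21.17189194 -61.79455332 -39.42064447
  13.88834741] [-0.38186473 -2.43469906 -0.29665635]
top flask (array([0.5342, 0.3354]), 292, np.float64(0.0038))
top twin (array([0.4989, 0.4152]), 878, np.float64(0.0005))
side flask (array([0.5386, 0.3123]), 253, np.float64(0.001))
75 [-0.744  0.04   0.667]
90 [-0.711  0.297  0.638]
100 [-0.661  0.459  0.594]
```

>>> apply_moves:
  targets:
    - [0.68,-0.0021,0.0009,0.0019,0,0,0]
    - [0.68,-0.0021,0.0009,0.0019,0,0,0]
    - [0.68,-0.0021,0.0009,0.0019,0,0,0]
    - [0.68,-0.0021,0.0009,0.0019,0,0,0]
    - [0.68,0,0,0,0,0,0]
    - [0.68,0.01,0.001,-0.009,0,0,0]
    - [0.68,0.015,0.001,-0.013,0,0,0]
    - [0.68,0.02,0.002,-0.018,0,0,0]
    - [0.68,0.015,0.002,-0.013,0,0,0]
    - [0.68,0,0,0,0,0,0]

```text
time_s: 15.58
tcp_pos: [0.4929, 0.1978, 0.0512]
eef_rot: [179.7, 41.8, -107.7]
contact_force: [0.5, 0.1, -0.4]
gripper_width: 0.0594
gripper_force: 0.0
```

```bash
python3 -c "
from f import *
from m import *
for n in('top','side'):
    c=capture(n);P=cloud(c);hi=(P[...,2]>.225)&(P[...,2]<.25)&(P[...,0]>.45)&(P[...,0]<.65)&(P[...,1]>.25)&(P[...,1]<.5)
    N,L,st,ce=cv2.connectedComponentsWithStats(hi.astype(np.uint8))
    t=[P[L==i].mean(0) for i in range(1,N) if st[i,4]>60];print(n,np.round(t,4),[np.linalg.norm(a[:2]-b[:2]) for a in t for b in t][1:2])
see((.5415,.327))"
```

```text
[0.49292741 0.19777406 0.05124413] [ 179.67231355   41.81137754 -107.71522335] [  8.30210091  19.71812434 -25.07885831 -61.51347767 -43.19556549
  20.32390116] [ 0.46894835  0.14915508 -0.40923825]
top [[0.5413 0.324  0.2389]
 [0.4972 0.4118 0.2387]] [np.float64(0.0982032406709024)]
side [] []
top flask (array([0.5406, 0.3292]), 565, np.float64(0.0025))
top twin (array([0.4988, 0.4152]), 804, np.float64(0.0005))
side flask (array([0.5383, 0.3225]), 169, np.float64(0.0011))
```

The gap is about 6 mm and the twin hasn't moved. I'll go up and on to the small pan.

>>> apply_moves:
  targets:
    - [0.68,-0.02,0,-0.024,0,0,0]
    - [0.68,-0.024,0,-0.028,0,0,0]
    - [0.68,-0.026,0,-0.029,0,0,0]
    - [0.68,-0.026,0,-0.029,0,0,0]
    - [0.68,-0.026,0,-0.029,0,0,0]
    - [0.68,-0.026,0,-0.029,0,0,0]
    - [0.68,-0.026,0,-0.029,0,0,0]
    - [0.68,0,0,0,0,0,0]

```text
time_s: 16.45
tcp_pos: [0.4974, 0.1998, 0.3239]
eef_rot: [-179.3, 42.2, -106.8]
contact_force: [1.2, 0.1, 0.8]
gripper_width: 0.0594
gripper_force: 0.0
```

```bash
python3 -c "
from pl import *
from m import *
s=get_state();print(s['tcp_pos'],s['eef_rot'],s['joints'])
c=dict(np.load('top0.npz'));P=cloud(c);q=P[(P[...,2]>.12)&(P[...,2]<.16)&(abs(P[...,0]-.45)<.06)&(abs(P[...,1]+.52)<.06)];print('mill top',q.mean(0),np.ptp(q,0))
plan([.484,-.387,.30],[180,0,-167],19,.68)"
```

```text
[0.49737131 0.1997532  0.32387602] [-179.29421386   42.18607902 -106.84263719] [ 16.15159151  -3.1842825  -14.09894245 -40.29449683 -59.37069007
 -18.2200354 ]
mill top [ 0.45148569 -0.52798249  0.13796009] [0.04609384 0.04290671 0.02935255]
[0.68, 0.0229, -0.0085, -0.019, 0.0126, 0.0225, 0.0334], [0.68, 0.0231, -0.0101, -0.018, 0.0126, 0.0225, 0.0334],
[0.68, 0.0231, -0.0116, -0.0169, 0.0126, 0.0225, 0.0334], [0.68, 0.023, -0.0132, -0.0159, 0.0126, 0.0225, 0.0334],
[0.68, 0.0229, -0.0147, -0.0148, 0.0126, 0.0225, 0.0334], [0.68, 0.0225, -0.0161, -0.0137, 0.0126, 0.0225, 0.0334],
[0.68, 0.0221, -0.0176, -0.0125, 0.0126, 0.0225, 0.0334], [0.68, 0.0216, -0.019, -0.0114, 0.0126, 0.0225, 0.0334],
[0.68, 0.0209, -0.0203, -0.0103, 0.0126, 0.0225, 0.0334], [0.68, 0.0202, -0.0216, -0.0091, 0.0126, 0.0225, 0.0334],
[0.68, 0.0193, -0.0228, -0.008, 0.0126, 0.0225, 0.0334], [0.68, 0.0184, -0.0239, -0.0069, 0.0126, 0.0225, 0.0334],
[0.68, 0.0173, -0.025, -0.0058, 0.0126, 0.0225, 0.0334], [0.68, 0.0162, -0.0259, -0.0047, 0.0126, 0.0225, 0.0334],
[0.68, 0.0149, -0.0268, -0.0036, 0.0126, 0.0225, 0.0334], [0.68, 0.0136, -0.0276, -0.0025, 0.0126, 0.0225, 0.0334],
[0.68, 0.0122, -0.0284, -0.0015, 0.0126, 0.0225, 0.0334], [0.68, 0.0107, -0.029, -0.0006, 0.0126, 0.0225, 0.0334],
[0.68, 0.0092, -0.0295, 0.0004, 0.0126, 0.0225, 0.0334], mm/row 30.915315287591515 deg/row 3.795251240328969
```

>>> apply_moves:
  targets:
    - [0.68,0.0229,-0.0085,-0.019,0.0126,0.0225,0.0334]
    - [0.68,0.0231,-0.0101,-0.018,0.0126,0.0225,0.0334]
    - [0.68,0.0231,-0.0116,-0.0169,0.0126,0.0225,0.0334]
    - [0.68,0.023,-0.0132,-0.0159,0.0126,0.0225,0.0334]
    - [0.68,0.0229,-0.0147,-0.0148,0.0126,0.0225,0.0334]
    - [0.68,0.0225,-0.0161,-0.0137,0.0126,0.0225,0.0334]
    - [0.68,0.0221,-0.0176,-0.0125,0.0126,0.0225,0.0334]
    - [0.68,0.0216,-0.019,-0.0114,0.0126,0.0225,0.0334]
    - [0.68,0.0209,-0.0203,-0.0103,0.0126,0.0225,0.0334]
    - [0.68,0.0202,-0.0216,-0.0091,0.0126,0.0225,0.0334]
    - [0.68,0.0193,-0.0228,-0.008,0.0126,0.0225,0.0334]
    - [0.68,0.0184,-0.0239,-0.0069,0.0126,0.0225,0.0334]
    - [0.68,0.0173,-0.025,-0.0058,0.0126,0.0225,0.0334]
    - [0.68,0.0162,-0.0259,-0.0047,0.0126,0.0225,0.0334]
    - [0.68,0.0149,-0.0268,-0.0036,0.0126,0.0225,0.0334]
    - [0.68,0.0136,-0.0276,-0.0025,0.0126,0.0225,0.0334]
    - [0.68,0.0122,-0.0284,-0.0015,0.0126,0.0225,0.0334]
    - [0.68,0.0107,-0.029,-0.0006,0.0126,0.0225,0.0334]
    - [0.68,0.0092,-0.0295,0.0004,0.0126,0.0225,0.0334]
    - [0.68,0,0,0,0,0,0]

```text
time_s: 18.12
tcp_pos: [0.4807, -0.3907, 0.29]
eef_rot: [180.0, -1.0, -167.4]
contact_force: [0.6, 0.2, -1.2]
gripper_width: 0.0593
gripper_force: 0.0
```

```bash
python3 -c "
from pl import *
from q import *
s=get_state();print(s['tcp_pos'],s['eef_rot'],s['joints'])
a=capture('top');b=capture('side');pans({'top':a,'side':b});np.savez('top2.npz',**a);np.savez('side2.npz',**b)
for n,c in(('top',a),('side',b)):
    P=cloud(c);z=P[...,2];ok=c['range_z']>0;o=orange(c)
    c0=np.array([.616,.033])
    for _ in range(3):
        d=np.hypot(P[...,0]-c0[0],P[...,1]-c0[1]);m=ok&~o&(d>.056)&(d<.078)&(z>.078)&(z<.1);f=fit(P[m],.0665,c0);c0=f[0]
    q=P[m];A=np.degrees(np.arctan2(q[:,1]-c0[1],q[:,0]-c0[0]))%360
    print(n,'medium',f,[(i,np.round(np.percentile(q[(A>=i)&(A<i+30)][:,2],90),4)) for i in range(0,360,30) if ((A>=i)&(A<i+30)).sum()>3])
    h=o&ok&(z>.06)&(z<.08)&(np.hypot(P[...,0]-c0[0],P[...,1]-c0[1])<.2);q=P[h]
    if len(q)>20:
        v=q[:,:2].mean(0)-c0;print(n,'med handle az',np.degrees(np.arctan2(v[1],v[0]))%360,q.mean(0),len(q))
print()
plan([.485,-.387,.080],[180,0,-167],7,.68)"
```

```text
[ 0.48069446 -0.39071591  0.29002106] [ 179.97205809   -1.0174865  -167.37135268] [-20.74170136  14.35018672  -2.50355857   0.55789008 -74.0121055
 -56.78761504]
top large outer (array([0.614 , 0.0345]), 545, np.float64(0.0021))
top large h 248 mean [0.479 0.001 0.052] line ang 193.62537071856204 centroid ang 194.05414099661525
top med h 289 mean [ 0.557 -0.089  0.074] line ang 240.97594691262233 centroid ang 245.2363134223096
top small (array([ 0.5492, -0.3541]), 2894, np.float64(0.005))
top small h 36 mean [ 0.485 -0.373  0.402] line ang 222.30846501745742 centroid ang 196.53194089413
side large outer (array([0.6107, 0.0383]), 139, np.float64(0.0012))
side large h 60 mean [ 0.45  -0.011  0.051] line ang 192.15179666749222 centroid ang 196.92495603296382
side small (array([ 0.5533, -0.3648]), 2451, np.float64(0.0052))
side small h 240 mean [ 0.462 -0.393  0.082] line ang 154.3564498790333 centroid ang 197.2325285743389
top medium (array([0.6288, 0.039 ]), 354, np.float64(0.0008)) [(0, np.float64(0.0922)), (30, np.float64(0.0946)), (60, np.float64(0.0923)), (90, np.float64(0.0931)), 
[... 226 characters left out ...]
dle az 240.70449137346617 [ 0.55708962 -0.08880986  0.07343598] 289
side medium (array([0.6249, 0.0329]), 76, np.float64(0.0007)) [(0, np.float64(0.0904)), (270, np.float64(0.0899)), (300, np.float64(0.0888)), (330, np.float64(0.0879))]

[0.68, -0.0011, -0.0001, 0.0301, 0.0002, -0.0013, -0.0003], [0.68, -0.001, -0.0001, 0.0301, 0.0002, -0.0013, -0.0003],
[0.68, -0.001, -0.0001, 0.0301, 0.0002, -0.0013, -0.0003], [0.68, -0.0009, -0.0001, 0.0301, 0.0002, -0.0013, -0.0003],
[0.68, -0.0008, -0.0, 0.0301, 0.0002, -0.0013, -0.0003], [0.68, -0.0008, -0.0, 0.0301, 0.0002, -0.0013, -0.0003],
[0.68, -0.0007, -0.0, 0.0301, 0.0002, -0.0013, -0.0003], mm/row 30.108133417188686 deg/row 0.12095235773765325
```

>>> apply_moves:
  newtons: 60
  targets:
    - [0.68,-0.001,0,0.03,0,-0.0013,0]
    - [0.68,-0.001,0,0.03,0,-0.0013,0]
    - [0.68,-0.001,0,0.03,0,-0.0013,0]
    - [0.68,-0.001,0,0.03,0,-0.0013,0]
    - [0.68,-0.001,0,0.03,0,-0.0013,0]
    - [0.68,-0.001,0,0.03,0,-0.0013,0]
    - [0.68,0,0,0.029,0,-0.0013,0]
    - [0.68,0,0,0,0,0,0]
    - [0.2,0,0,0,0,0,0]
    - [0.1,0,0,0,0,0,0]
    - [0,0,0,0,0,0,0]
    - [0,0,0,0,0,0,0]
    - [0,0,0,0,0,0,0]
    - [0,0,0,0,0,0,0]

```text
time_s: 19.38
tcp_pos: [0.4848, -0.3873, 0.0841]
eef_rot: [-180.0, 0.1, -167.2]
contact_force: [-0.6, 0.6, -0.2]
gripper_width: 0.025
gripper_force: 0.4
```

```bash
python3 -c "
from m import *
s=get_state();print({k:np.round(s[k],3).tolist() for k in s})
c=capture('side');save('g1',cv2.resize(c['frame'][300:460,270:450],(675,600),interpolation=2))"
```

```text
{'time_s': 19.383, 'joints': [-20.647, 23.691, -17.677, -0.079, -48.508, -56.484], 'qd': [-0.117, 0.25, -0.319, 0.096, 0.246, 0.041], 'joint_torque': [-0.139, -56.287, 23.709, 5.75, 0.217, 0.005], 'tcp_pos': [0.485, -0.387, 0.084], 'eef_rot': [-179.981, 0.136, -167.183], 'contact_force': [-0.563, 0.622, -0.175], 'moment': [0.333, 0.02, 0.003], 'gripper_force': 0.405, 'gripper_width': 0.025}
```

View pics/g1.png

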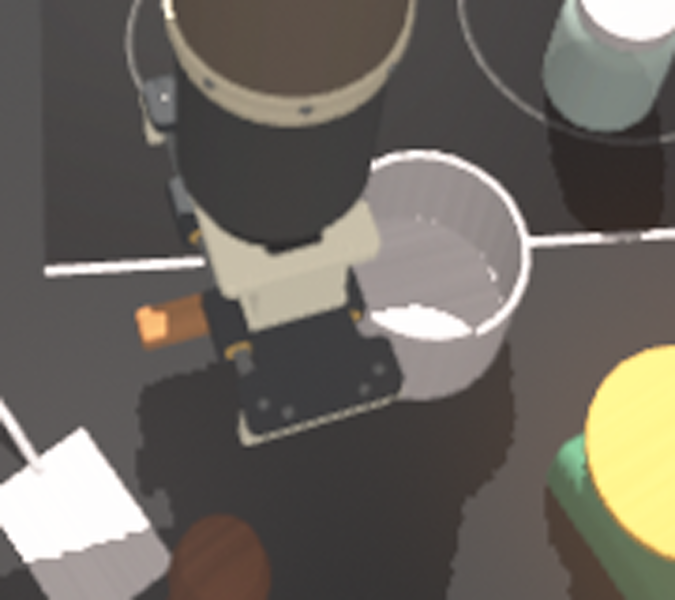

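The gripper straddles the handle at (190,315), with the pan untouched at (440,270). I'll go a few mm lower, then close fully.

>>> apply_moves:
  newtons: 60
  targets:
    - [0.4,0,0,0.002,0,0,0]
    - [0.4,0,0,0.004,0,0,0]
    - [0.3,0,0,0,0,0,0]
    - [0,0,0,0,0,0,0]
    - [0,0,0,0,0,0,0]
    - [0,0,0,0,0,0,0]
    - [0,0,0,0,0,0,0]
    - [0,0,0,0,0,0,0]
    - [0,0,0,0,0,0,0]
    - [0,0,0,0,0,0,0]

```text
time_s: 20.27
tcp_pos: [0.4845, -0.3871, 0.0769]
eef_rot: [180.0, 0.1, -167.2]
contact_force: [-0.6, -0.0, -1.4]
gripper_width: 0.0195
gripper_force: 60.0
```

>>> apply_moves:
  targets:
    - [0,0,0,-0.01,0,0,0]
    - [0,0,0,-0.02,0,0,0]
    - [0,0,0,-0.02,0,0,0]
    - [0,0,0,-0.03,0,0,0]
    - [0,0,0,-0.03,0,0,0]
    - [0,0,0,-0.03,0,0,0]
    - [0,0,0,-0.03,0,0,0]
    - [0,0,0,0,0,0,0]
    - [0,0,0,0,0,0,0]

```text
time_s: 21.02
tcp_pos: [0.4849, -0.3876, 0.2498]
eef_rot: [-179.9, 0.3, -167.2]
contact_force: [0.1, -0.4, -4.5]
gripper_width: 0.0192
gripper_force: 60.0
```

```bash
cat > sm.py <<'E'
from q import *
def small(n,c0,zr,R=.0545):
    c=capture(n);P=cloud(c);z=P[...,2];ok=c['range_z']>0;o=orange(c);c0=np.array(c0)
    for _ in range(4):
        d=np.hypot(P[...,0]-c0[0],P[...,1]-c0[1]);m=ok&~o&(d>R-.0105)&(d<R+.0105)&(abs(z-zr)<.012);f=fit(P[m],R,c0);c0=f[0]
    q=P[m];A=np.c_[q[:,:2]-c0,np.ones(len(q))];pl=np.linalg.lstsq(A,q[:,2],rcond=None)[0]
    print(n,f,'rim plane slope deg',np.degrees(pl[:2]).round(2),'z',pl[2].round(4))
    return c
E
python3 -c "
from sm import *
from pl import *
s=get_state();print(s['tcp_pos'],s['eef_rot'],s['gripper_width'],s['gripper_force'],s['contact_force'])
x=s['tcp_pos'];a=np.radians(13);ctr=x[:2]+.097*np.array([np.cos(a),np.sin(a)]);print(ctr)
small('top',ctr,x[2]-.079+.085);small('side',ctr,x[2]-.079+.085)
"
```

```text
[ 0.48493736 -0.38759879  0.24976557] [-179.87923999    0.26599305 -167.18003965] 0.019214598116146963 59.957669377326965 [ 0.09826056 -0.44790868 -4.50884374]
[ 0.57945126 -0.36577854]
top (array([ 0.5816, -0.3627]), 49, np.float64(0.0007)) rim plane slope deg [-25.47  -6.  ] z 0.2342
side (array([ 0.5777, -0.3676]), 455, np.float64(0.0007)) rim plane slope deg [-0.16 -0.55] z 0.2515
```

```bash
python3 -c "
from pl import *
plan([.5418,.0835,.25],[180,0,150.3],19,0)"
```

```text
[0, -0.0085, 0.0235, -0.0001, 0.0001, -0.0, 0.0249], [0, -0.0075, 0.0238, -0.0002, 0.0001, -0.0, 0.0249],
[0, -0.0066, 0.024, -0.0002, 0.0001, -0.0, 0.0249], [0, -0.0057, 0.0243, -0.0002, 0.0001, -0.0, 0.0249],
[0, -0.0047, 0.0245, -0.0002, 0.0001, -0.0, 0.0249], [0, -0.0038, 0.0247, -0.0002, 0.0001, -0.0, 0.0249],
[0, -0.0028, 0.0248, -0.0002, 0.0001, -0.0, 0.0249], [0, -0.0018, 0.0249, -0.0002, 0.0001, -0.0, 0.0249],
[0, -0.0009, 0.0249, -0.0002, 0.0001, -0.0, 0.0249], [0, 0.0001, 0.0249, -0.0002, 0.0001, -0.0, 0.0249],
[0, 0.0011, 0.0249, -0.0002, 0.0001, -0.0, 0.0249], [0, 0.0021, 0.0249, -0.0002, 0.0001, -0.0, 0.0249],
[0, 0.003, 0.0248, -0.0002, 0.0001, -0.0, 0.0249], [0, 0.004, 0.0246, -0.0002, 0.0001, -0.0, 0.0249],
[0, 0.005, 0.0244, -0.0002, 0.0001, -0.0, 0.0249], [0, 0.0059, 0.0242, -0.0002, 0.0001, -0.0, 0.0249],
[0, 0.0068, 0.024, -0.0002, 0.0001, -0.0, 0.0249], [0, 0.0078, 0.0237, -0.0002, 0.0001, -0.0, 0.0249],
[0, 0.0087, 0.0234, -0.0002, 0.0001, -0.0, 0.0249], mm/row 24.942062216221938 deg/row 2.237017024606542
```

>>> apply_moves:
  targets:
    - [0,-0.0085,0.0235,0,0,0,0.0249]
    - [0,-0.0075,0.0238,0,0,0,0.0249]
    - [0,-0.0066,0.024,0,0,0,0.0249]
    - [0,-0.0057,0.0243,0,0,0,0.0249]
    - [0,-0.0047,0.0245,0,0,0,0.0249]
    - [0,-0.0038,0.0247,0,0,0,0.0249]
    - [0,-0.0028,0.0248,0,0,0,0.0249]
    - [0,-0.0018,0.0249,0,0,0,0.0249]
    - [0,-0.0009,0.0249,0,0,0,0.0249]
    - [0,0.0001,0.0249,0,0,0,0.0249]
    - [0,0.0011,0.0249,0,0,0,0.0249]
    - [0,0.0021,0.0249,0,0,0,0.0249]
    - [0,0.003,0.0248,0,0,0,0.0249]
    - [0,0.004,0.0246,0,0,0,0.0249]
    - [0,0.005,0.0244,0,0,0,0.0249]
    - [0,0.0059,0.0242,0,0,0,0.0249]
    - [0,0.0068,0.024,0,0,0,0.0249]
    - [0,0.0078,0.0237,0,0,0,0.0249]
    - [0,0.0087,0.0234,0,0,0,0.0249]
    - [0,0,0,0,0,0,0]

```text
time_s: 22.78
tcp_pos: [0.5426, 0.0862, 0.2456]
eef_rot: [-180.0, -0.1, 150.2]
contact_force: [1.1, -0.5, -3.0]
gripper_width: 0.0192
gripper_force: 60.0
```

```bash
python3 -c "
from sm import *
from pl import *
s=get_state();print(s['tcp_pos'],s['eef_rot'],s['joints'],s['gripper_width'],s['contact_force'])
x=s['tcp_pos'];a=np.radians(-29.2);ctr=x[:2]+.0974*np.array([np.cos(a),np.sin(a)]);print(ctr)
a=small('top',ctr,x[2]-.077+.085);b=small('side',ctr,x[2]-.077+.085)
for n,c in(('top',a),('side',b)):
    P=cloud(c);z=P[...,2];ok=c['range_z']>0;o=orange(c);h=o&ok&(z>.06)&(z<.08)&(np.hypot(P[...,0]-.626,P[...,1]-.036)<.2);print(n,'med handle',P[h].mean(0),h.sum())
save('c1',np.hstack([cv2.resize(a['frame'][130:280,220:340],(400,500)),cv2.resize(b['frame'][140:290,290:410],(400,500))]))
"
```

```text
[0.54258826 0.08620825 0.24555461] [-1.79975178e+02 -7.73755749e-02  1.50221561e+02] [ 2.94233914e+01  8.78641263e+00 -1.52138285e+01 -5.88137380e-02
 -6.60607094e+01 -1.49177920e+02] 0.019233881827812334 [ 1.13885297 -0.48968329 -3.01216538]
[0.62761087 0.03869071]
top (array([0.6292, 0.0392]), 266, np.float64(0.0008)) rim plane slope deg [-0.51 -1.28] z 0.2509
side (array([0.6254, 0.0333]), 444, np.float64(0.001)) rim plane slope deg [ 0.06 -0.4 ] z 0.2478
top med handle [ 0.55769715 -0.08779799  0.07376389] 279
side med handle [ 0.54713133 -0.11167628  0.07196277] 37
```

View pics/c1.png

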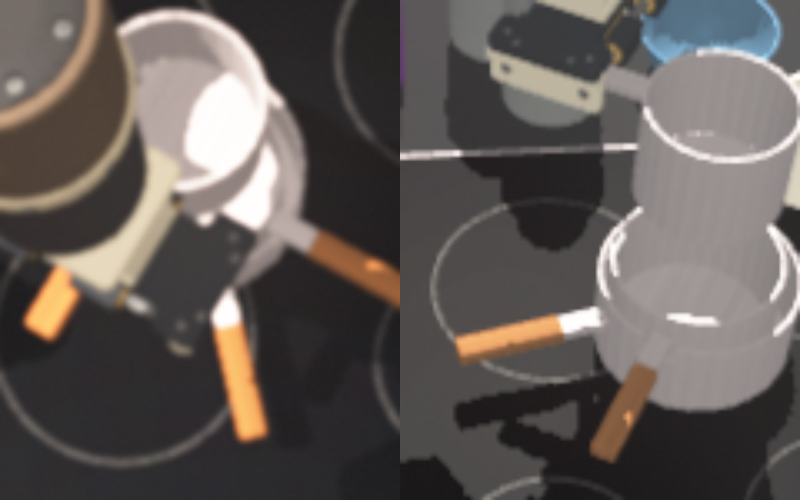

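The held small pan sits over the medium one to within 1 mm in both views. The small handle heads for the cut-out side, 90° from the dark medium handle at (360,270) in the top view. Lowering now.

>>> apply_moves:
  targets:
    - [0,0,0,0.01,0,0,0]
    - [0,0,0,0.015,0,0,0]
    - [0,0,0,0.015,0,0,0]
    - [0,0,0,0.015,0,0,0]
    - [0,0,0,0.015,0,0,0]
    - [0,0,0,0.012,0,0,0]
    - [0,0,0,0.01,0,0,0]
    - [0,0,0,0.01,0,0,0]
    - [0,0,0,0.01,0,0,0]
    - [0,0,0,0.01,0,0,0]
    - [0,0,0,0.01,0,0,0]
    - [0,0,0,0.01,0,0,0]
    - [0,0,0,0,0,0,0]

```text
time_s: 23.97
tcp_pos: [0.5417, 0.0827, 0.103]
eef_rot: [-179.9, -0.1, 150.2]
contact_force: [-0.9, -0.2, -2.3]
gripper_width: 0.0193
gripper_force: 60.0
```

```bash
python3 -c "
from sm import *
s=get_state();print(s['tcp_pos'],s['eef_rot'],s['contact_force'],s['moment'])
a=np.radians(-29.2);x=s['tcp_pos'];ctr=x[:2]+.0974*np.array([np.cos(a),np.sin(a)]);print(ctr)
small('top',(.629,.039),x[2]+.008);small('side',(.6254,.0333),x[2]+.008)"
```

```text
[0.54170451 0.08269454 0.10300952] [-1.79916027e+02 -9.00230343e-02  1.50217758e+02] [-0.88178011 -0.15332663 -2.34156615] [ 0.03021191  0.12968028 -0.01098826]
[0.62672712 0.03517701]
top (array([0.6284, 0.0357]), 197, np.float64(0.0008)) rim plane slope deg [-0.24 -1.4 ] z 0.108
side (array([0.6251, 0.0312]), 382, np.float64(0.0011)) rim plane slope deg [-0.28 -0.38] z 0.1062
```

>>> apply_moves:
  targets:
    - [0,0.0012,0.0022,0,0,0,0]
    - [0,0,0,0.004,0,0,0]
    - [0,0,0,0.004,0,0,0]
    - [0,0,0,0.004,0,0,0]
    - [0,0,0,0.002,0,0,0]
    - [0,0,0,0.001,0,0,0]
    - [0,0,0,0,0,0,0]

```text
time_s: 24.65
tcp_pos: [0.5428, 0.0855, 0.09]
eef_rot: [180.0, 0.0, 150.2]
contact_force: [0.7, -0.2, -2.6]
gripper_width: 0.0196
gripper_force: 60.0
```

>>> apply_moves:
  targets:
    - [0,0,0,0.002,0,0,0]
    - [0,0,0,0.001,0,0,0]
    - [0,0,0,0.001,0,0,0]
    - [0,0,0,0.001,0,0,0]
    - [0,0,0,0,0,0,0]
    - [0,0,0,0,0,0,0]

```text
time_s: 25.15
tcp_pos: [0.5431, 0.0857, 0.0854]
eef_rot: [179.9, 0.0, 150.2]
contact_force: [0.5, 0.8, -2.3]
gripper_width: 0.0195
gripper_force: 60.0
```

```bash
python3 -c "
from sm import *
s=get_state();print(s['tcp_pos'],s['eef_rot'],s['contact_force'],s['moment'])
a=small('top',(.629,.039),.093);b=small('side',(.6254,.0333),.093)
np.savez('t3.npz',**a);np.savez('s3.npz',**b)"
```

```text
[0.54310057 0.08572256 0.08542112] [1.79932341e+02 4.15387613e-02 1.50248556e+02] [ 0.54362038  0.81752648 -2.2511011 ] [-0.00212739 -0.04555743 -0.01680372]
top (array([0.6314, 0.0367]), 278, np.float64(0.0024)) rim plane slope deg [-0.94 -0.11] z 0.0909
side (array([0.6264, 0.0335]), 421, np.float64(0.0013)) rim plane slope deg [-0.24  0.02] z 0.0882
```

>>> apply_moves:
  targets:
    - [0,0,0,0.001,0,0,0]
    - [0,0,0,0.001,0,0,0]
    - [0,0,0,0,0,0,0]
    - [0,0,0,0,0,0,0]

```text
time_s: 25.58
tcp_pos: [0.543, 0.0858, 0.0845]
eef_rot: [179.9, 0.1, 150.3]
contact_force: [-5.1, 0.8, 10.4]
gripper_width: 0.0196
gripper_force: 60.0
```

It has landed. I'll release and retreat straight up.

>>> apply_moves:
  newtons: 5
  targets:
    - [0,0,0,-0.001,0,0,0]
    - [0,0,0,0,0,0,0]
    - [0.3,0,0,0,0,0,0]
    - [0.4,0,0,0,0,0,0]
    - [0.45,0,0,0,0,0,0]
    - [0.45,0,0,0,0,0,0]
    - [0.45,0,0,0,0,0,0]
    - [0.45,0,0,0,0,0,0]

```text
time_s: 26.25
tcp_pos: [0.543, 0.0856, 0.0843]
eef_rot: [179.9, 0.0, 150.2]
contact_force: [-0.5, -0.1, 0.6]
gripper_width: 0.0393
gripper_force: 0.0
```

>>> apply_moves:
  targets:
    - [0.45,0,0,-0.01,0,0,0]
    - [0.45,0,0,-0.02,0,0,0]
    - [0.45,0,0,-0.03,0,0,0]
    - [0.45,0,0,-0.04,0,0,0]
    - [0.45,0,0,-0.04,0,0,0]
    - [0.45,0,0,-0.04,0,0,0]
    - [0.45,0.03,0,-0.02,0,0,0]
    - [0.45,0.04,-0.01,0,0,0,0]
    - [0.45,0.04,-0.01,0,0,0,0]
    - [0.45,0.03,-0.03,0,0,0,0]
    - [0.45,0.01,-0.04,0,0,0,0]
    - [0.45,0,-0.04,0,0,0,0]
    - [0.45,0,-0.04,0,0,0,0]
    - [0.45,0,0,0,0,0,0]
    - [0.45,0,0,0,0,0,0]

```text
time_s: 27.5
tcp_pos: [0.328, 0.0114, 0.2853]
eef_rot: [179.7, 0.1, 150.2]
contact_force: [-0.1, 0.9, 0.4]
gripper_width: 0.0396
gripper_force: 0.0
```

```bash
python3 -c "
from sm import *
s=get_state();print(s['time_s'],s['tcp_pos'],s['gripper_width'],s['contact_force'])
a=small('top',(.629,.039),.093);b=small('side',(.6254,.0333),.093)
for n,c in(('top',a),('side',b)):
    P=cloud(c);z=P[...,2];o=orange(c)&(c['range_z']>0)&(np.hypot(P[...,0]-.627,P[...,1]-.036)<.21)&(z>.03)&(z<.13);q=P[o];v=q[:,:2]-[.627,.036];A=np.degrees(np.arctan2(v[:,1],v[:,0]))%360
    for lo in(130,180,220):
        k=(A>lo)&(A<lo+35);print(n,lo,k.sum(),np.median(A[k]) if k.any() else 0,np.percentile(q[k][:,2],[10,50,90]).round(4) if k.any() else 0)
    hi=(z>.225)&(z<.25)&(P[...,0]>.45)&(P[...,0]<.65)&(P[...,1]>.25)&(P[...,1]<.5)
    N,L,st,ce=cv2.connectedComponentsWithStats(hi.astype(np.uint8));print([P[L==i].mean(0).round(4).tolist() for i in range(1,N) if st[i,4]>60])
save('end',np.hstack([cv2.resize(a['frame'][130:280,190:340],(400,400)),cv2.resize(b['frame'][140:290,280:430],(400,400))]))"
```

```text
27.5 [0.32800881 0.01136359 0.28525083] 0.039577155186737004 [-0.10037192  0.90830763  0.42667364]
top (array([0.6295, 0.039 ]), 367, np.float64(0.001)) rim plane slope deg [-0.24 -0.44] z 0.0911
side (array([0.6263, 0.0333]), 424, np.float64(0.0013)) rim plane slope deg [0.26 0.27] z 0.0877
top 130 274 148.9744637758821 [0.0867 0.09   0.0932]
top 180 281 193.30859468424717 [0.0495 0.0527 0.0563]
top 220 296 240.5945423771098 [0.0698 0.0738 0.0766]
[[0.5414, 0.3239, 0.2388], [0.4972, 0.4117, 0.2388]]
side 130 110 151.6098861773218 [0.085  0.0875 0.0899]
side 180 183 194.92026822772138 [0.0482 0.0503 0.0528]
side 220 206 241.0743035967884 [0.0693 0.0717 0.0738]
[[0.4938, 0.4041, 0.2347], [0.5379, 0.3159, 0.2346]]
```

View pics/end.png

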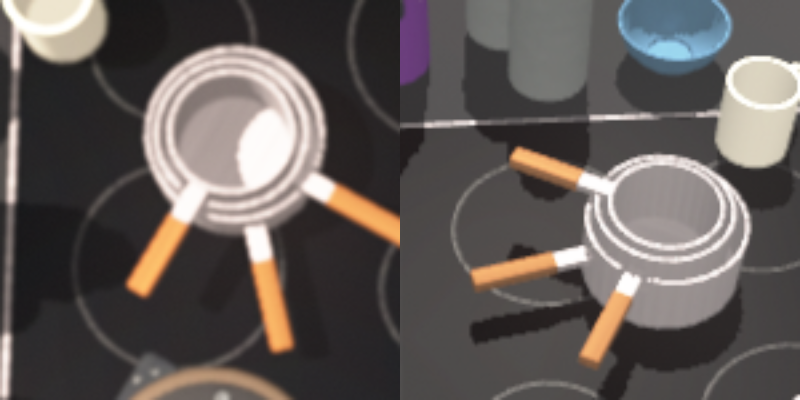

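Both views show the three pans nested and flat, around (235,135) in the top half and (665,210) in the side half. All three handle tops are at the expected heights (about 0.089, 0.073 and 0.052 m), and the flask stands about 6 mm from its twin. I'm handing in.

```bash
python3 -c "
from plant import close_job
print(close_job())"
```

```text
the job is handed in; nothing more can be done
None
```

The job is handed in at about 27.5 s: the medium pan's handle is down in the large pan's cut-out, the flask stands upright about 6 mm from its twin, and the small pan is nested with its handle in the medium pan's cut-out, with all three measuring flat.

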